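# Stand the folding easel on the carving turntable

### The job

Set the turntable's forward-off-reverse toggle to off, its upright middle position, without letting it run through to the other side. Then turn the folding easel over so that it lies on its face, swing its prop leg out until it snaps past centre and locks, and stand the easel on its two toes and the leg, all on the turntable's disc, facing any way. Leave the other things on the bench where they are.

Things in the scene. Friction and masses are not known exactly. Their poses are not given: they have to be found in the camera images.
- easel: Loose folding easel, 0.6 to 0.9 kg: two wooden side rails (36 deep, 14 wide, 102 apart inside, 130 over all, 195 mm long), 5 mm plywood face panel (ends 25 mm from bottom end), grip bar across the top, prop leg on the back. Starts face up, leg folded underneath. Origin: middle of length and width, in the back plane. x from toes (bottom) to grip bar, z out of the face. Half-round toes: cannot stand alone.
- grip_mid (a point): Centre of the wooden grip bar: 16 mm in diameter, 92 mm long across the easel, 87.5 mm from the origin along x, 167 mm from the toe line, 18 mm above the bench when the easel lies on either side; 37 mm free between it and the rail below it. It turns freely on its own axis, so the easel hangs from it like a pail, toes down.
- toe_l (a point): Centre of the half-round toe (radius 18 mm) of the +y side rail, 18 mm from the bottom end, at mid depth
- toe_r (a point): The same on the -y side rail; the two toes are 116 mm apart
- leg_hinge (a point): Middle of the prop leg's hinge axis (parallel to the easel's y), 114 mm from the line of the toes and 53 mm from the grip bar, at mid depth
- prop_leg (a joint): Leg angle, rad: 0 folded (start), 0.75 out on its stop, swinging out of the easel's back. Over-centre spring, up to 0.26 N m (2 N at the foot), dead centre at 0.40; past it the leg snaps to the stop and locks. Standing on level ground the easel leans back about 0.38 rad: foot 86 mm behind the toe line, grip bar axis 173 mm up and 62 mm behind the toe line.
- leg_foot (a point): Centre of the leg's foot: black rubber cross-piece, 20 mm in diameter, 40 mm wide across the easel, 122 mm from the hinge. Folded it lies between the rails at mid depth, 8 mm beyond the toe line towards the bottom end, 31 mm free to the rail on either side. The leg itself is a steel bar 24 mm wide.
- turntable: Carving turntable, fixed and standing still: round wooden disc with a dark rubber top, 270 mm in diameter, top 30 mm above the bench. Origin on its axis at bench level.
- switch_box: Grey switch box of the turntable, fixed, 75 x 55 x 50 mm, with a toggle on top. Origin: centre of its underside; the toggle swings along its x.
- jog_toggle (a joint): Forward-off-reverse toggle, rad: starts at about +0.30 (forward, leaning to the box's +x), 0 = off (upright), -0.30 = reverse. Spring detents at the three positions; it falls into off when left within about 0.18 of 0. 1 to 2 N at the tip moves it; nudge it or hold it lightly, as a hard pinch along the swing keeps the bar from tilting.
- toggle_tip (a point): Centre of the toggle's black cross-bar: 12 mm in diameter, 30 mm wide (along the box's y), 60 mm from the pivot; the pivot is 50 mm above the bench, so upright it is 110 mm high.
- gouge: Bystander: carving gouge lying on the bench, round wooden handle and flat steel blade, 185 mm long, 22 mm thick. Origin: middle of its underside.
- offcut: Bystander: plain wooden offcut bar, 150 x 35 x 30 mm, lying on the bench. Origin: middle of its underside.
- mallet: Bystander: turned wooden carver's mallet lying on its side, 200 mm long, head 56 mm in diameter. Origin: middle of its underside.
- mug: Bystander: white mug, 76 mm in diameter, 90 mm tall, standing. Origin: middle of its underside.
- oil_bottle: Bystander: clear plastic bottle, 56 mm in diameter, 140 mm tall, standing. Origin: middle of its underside.
- oilstone: Bystander: grey sharpening stone, 130 x 50 x 28 mm, lying flat. Origin: middle of its underside.
Things that resemble listed ones, but are neither listed nor needed, are in the scene too. Of the things that look like the easel, take the one that is farthest to the robot's right at the start.

How it is judged:
By the outcome, as a careful person would: the job done as asked, in the order asked, and still so for the second after the job is handed in, with the robot touching nothing.
It also fails if it takes over 72 s, if anything falls off the work surface, if the arm or the gripper's body presses on something with over 40 N, if the wrist force passes 120 N, or if a joint passes its speed limit or range.

### The arm

A 7-joint arm with a two-finger parallel gripper is mounted at the origin on the work surface. World frame = base frame: x ahead of the robot, y to its left, z up, the work surface at z = 0. Lengths are in m, angles in rad, forces in N, time in s.
With the tool pointing down it reaches from about 0.35 to 0.9 m from the base axis. Payload 7.2 kg.
Tool frame: the origin (TCP) lies at the very end of the fingers, on their centre line; the grasp point (between the pads) lies 19 mm behind it (r.grasp_offset is the distance from the TCP to the grasp point, in m); z points along the fingers, y is the direction in which the jaws open and shut (so a half turn about z gives the same grasp; the last joint's range is limited). The gripper opens to 88 mm and grips with 3 to 60 N. Pads are 20 mm wide; open, the fingers measure 115 mm over their backs; the gripper's body (75 mm by 178 mm) begins 61 mm behind the grasp point.
Start: joints at [1.049, 0.411, -0.013, 1.596, 0.006, 1.134, -0.082], TCP at [0.274, -0.562, 0.223] pointing down, gripper open.
Joint ranges: [-2.95, 2.95], [-0.29, 1.99], [-1.47, 1.44], [0.14, 2.54], [-1.03, 4.17], [0.13, 1.85], [-2.86, 2.86]. Speed limits (rad/s): [2.39, 2.39, 3.01, 3.01, 3.14, 3.14, 3.14].

### API

Orientations are given as a unit quaternion [x, y, z, w].
In Python, from station import r gives the robot as it stands.
- The arm moves only by the tool send_rows, never from a script. Its argument "commands" is a list of rows, each a list of 4 numbers: the shift along the tool's x, y, z in m, then the turn about the tool's z in rad. A call has 1 to 5 rows; each row is the pose to reach, as a shift and turn from the pose commanded when the call began, along the tool's axes at that moment; what a row does not reach only later rows make up. A row lasts 1/8 s, in which the tool goes at most 62.5 mm and 10.7 degrees, less where a joint would pass 70% of its speed; a pose out of reach is approached as far as the arm can. A call with a gripper value outside its range is refused whole. "hand" is the finger opening in m, from 0 to 0.0878, set as the call begins (left out, the last holds). The fingers move at their own pace and stop on an object; the grip force is fixed at half the most. Time passes only in rows, so rows that repeat a pose let the fingers close. It gives the time, the measured TCP pose, the force and the opening at its end, in the units of the state.
- r.get_state(): the state, without advancing time (a new reading comes with each control period).
- r.capture(name): name is "side" or "top"; returns a dict with "pixels" (400x640x3 uint8, red, green, blue), "fov_y" (degrees; the focal length in pixels is half the picture's height over the tangent of half this angle, whatever the lens; pixels are square), "cx", "cy" (the principal point, pixels), "position" and "rotation" of the camera in the world. Camera axes: x right, y up, looking along -z (the intrinsics and any distortion apply to the point x, -y, -z); pixel columns grow to the right and rows downward; lengths in m; the calibration is good to about 2 mm. A picture is of the moment at which its call begins. There is no depth.
- r.sign_off(): hands the job in, once; it reports no verdict.
The state is a dict: "clock": time; "joint_positions": joint angles; "dq": joint speeds; "joint_efforts": joint torques, N m; "tool_pos": TCP position; "tool_rot": TCP orientation; "force": force on the tool from outside, world axes, zero at the start; "moment": the same for the moment, N m; "gripper_width": finger opening in m.
Only numpy, scipy, OpenCV 4.12 (cv2) and the standard library are available. Lean on these libraries where they do the work, as an engineer would, in place of code of your own. Each camera call takes 0.05 s, during which the arm holds its last target.

## Working session

There is one attempt and no reset: what is moved stays moved. The work goes in short steps, Python scripts to look and compute and a tool call to move; the robot and the scene stay as the last step left them, time stands still between calls to the robot, and variables do not carry over. Pictures are saved under pics/ and viewed, and the job is handed in when it is done.

Besides the shell and the picture viewer there is one more tool, called as a command line: name --pt "numbers of a row" for each row, then --argument value for the rest. send_rows: Moves the arm, as the interface text tells. Its arguments: {"type":"object","properties":{"commands":{"type":"array","items":{"type":"array","items":{"type":"number"}}},"hand":{"type":"number"}},"required":["commands"]}

```bash
ls; mkdir -p pics; python3 - <<'E'
from station import r
import cv2,json,pickle
s=r.get_state(); print(s)
for n in("side","top"):
    c=r.capture(n); cv2.imwrite(f"pics/{n}0.png",c["pixels"][:,:,::-1]); pickle.dump(c,open(f"{n}0.pkl","wb"))
    print(n,{k:v for k,v in c.items() if k!="pixels"})
E
```

```text
pics
{'clock': 0.0, 'joint_positions': array([ 1.04880391,  0.41189059, -0.01274783,  1.597043  ,  0.00563309,
        1.13431804, -0.08220857]), 'dq': array([ 0.00037437, -0.00141154, -0.00174534, -0.00085145,  0.00032463,
       -0.00112251, -0.00074492]), 'joint_efforts': array([ 5.21247966e-04, -5.87949264e+01,  6.42227847e-01, -2.91081905e+01,
       -5.36519545e-02,  1.81256997e-02,  1.24553608e-04]), 'tool_pos': array([ 0.27373057, -0.56129547,  0.22181514]), 'tool_rot': array([ 9.74361902e-01,  2.24984944e-01, -2.45807579e-04, -7.73414952e-04]), 'force': array([-0.26320421,  0.48782478, -0.5109144 ]), 'moment': array([ 0.01870317, -0.09048629,  0.00968118]), 'gripper_width': 0.0876067712733715}
side {'fov_y': 42.0530980662953, 'cx': 313.1682848166597, 'cy': 202.4535086572222, 'position': array([-0.01729816,  0.99317921,  0.71799977]), 'rotation': array([-0.11599282,  0.4941179 ,  0.84150454, -0.18510342])}
top {'fov_y': 52.10604106154379, 'cx': 322.6390023089297, 'cy': 204.80595219528044, 'position': array([ 0.37758351, -0.01765127,  1.15537048]), 'rotation': array([-0.03104784,  0.02126555,  0.71695728, -0.69610061])}
```

View pics/side0.png

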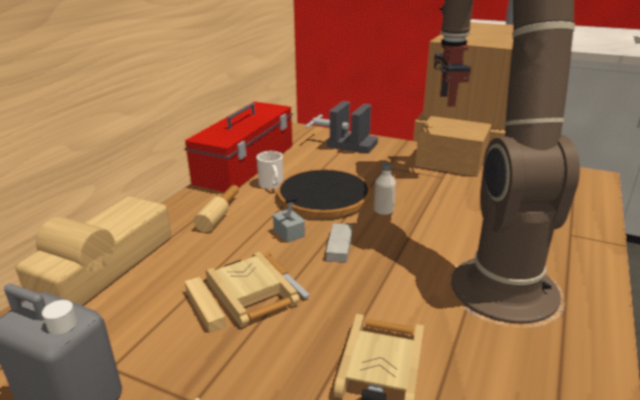

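View pics/top0.png

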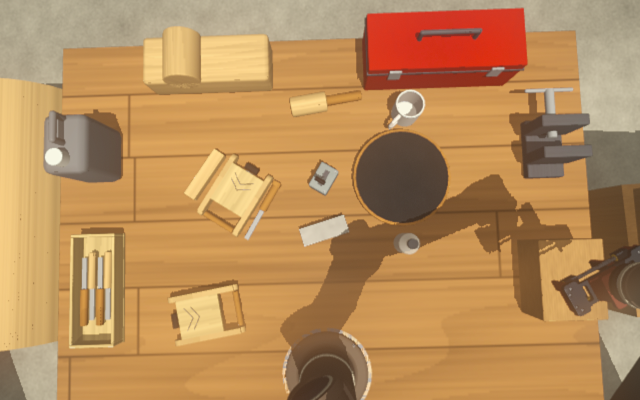

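```bash
cat > h.py <<'E'
import numpy as np,cv2,pickle
from scipy.spatial.transform import Rotation as R
def cam(c):
    f=200/np.tan(np.radians(c["fov_y"])/2); return f,R.from_quat(c["rotation"]).as_matrix()
def ray(c,u,v):
    f,M=cam(c); d=M@np.array([(u-c["cx"])/f,-(v-c["cy"])/f,-1]); return d
def atz(c,u,v,z):
    d=ray(c,u,v); p=np.array(c["position"]); return p+d*(z-p[2])/d[2]
def proj(c,P):
    f,M=cam(c); q=M.T@(np.asarray(P,float)-c["position"]); return np.array([c["cx"]+f*q[0]/-q[2], c["cy"]-f*q[1]/-q[2]])
def tri(c1,p1,c2,p2):
    a,b=ray(c1,*p1),ray(c2,*p2);a/=np.linalg.norm(a);b/=np.linalg.norm(b)
    A=np.stack([a,-b],1);t=np.linalg.lstsq(A,c2["position"]-c1["position"],rcond=None)[0]
    x=c1["position"]+a*t[0];y=c2["position"]+b*t[1];return (x+y)/2,np.linalg.norm(x-y)
def crop(c,x0,y0,w,h,s,name):
    im=c["pixels"][y0:y0+h,x0:x0+w,::-1]; im=cv2.resize(im,None,fx=s,fy=s,interpolation=cv2.INTER_CUBIC)
    for k in range(0,w,20): cv2.putText(im,str(x0+k),(k*s,10),0,.35,(0,0,255),1); cv2.line(im,(k*s,12),(k*s,18),(0,0,255),1)
    for k in range(0,h,20): cv2.putText(im,str(y0+k),(0,k*s+4),0,.35,(0,0,255),1)
    cv2.imwrite("pics/"+name,im)
def snap(n,tag):
    from station import r
    c=r.capture(n); pickle.dump(c,open(f"{n}{tag}.pkl","wb")); return c
def load(n,tag): return pickle.load(open(f"{n}{tag}.pkl","rb"))
E
python3 - <<'E'
from h import *
t=load("top","0");s=load("side","0")
crop(t,170,130,130,130-20,6,"c1.png"); crop(s,180,170,140,160,5,"c2.png"); crop(t,290,140,70,60,10,"c3.png"); crop(s,260,190,60,60,10,"c4.png")
print(proj(t,[0,0,0]),proj(t,[.274,-.562,.22]),proj(s,[.274,-.562,.22]))
E
```

```text
[326.46830104 372.94049235] [572.61800467 274.26727705] [446.82122261  99.90344349]
```

View pics/c1.png

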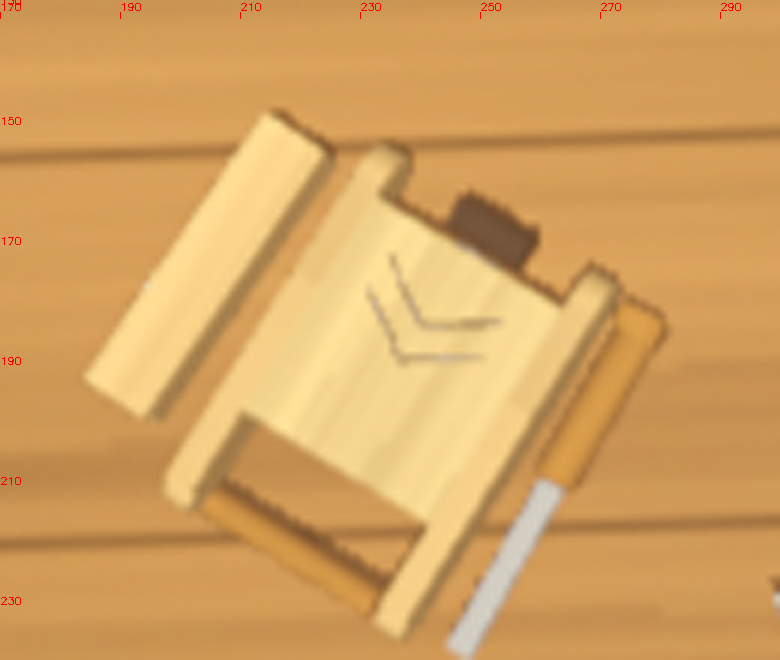

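View pics/c2.png

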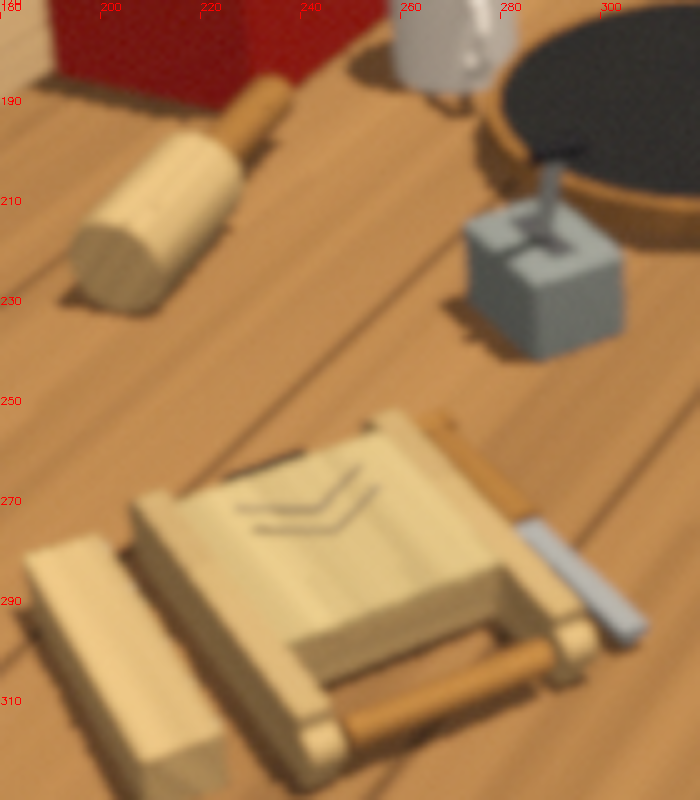

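View pics/c3.png

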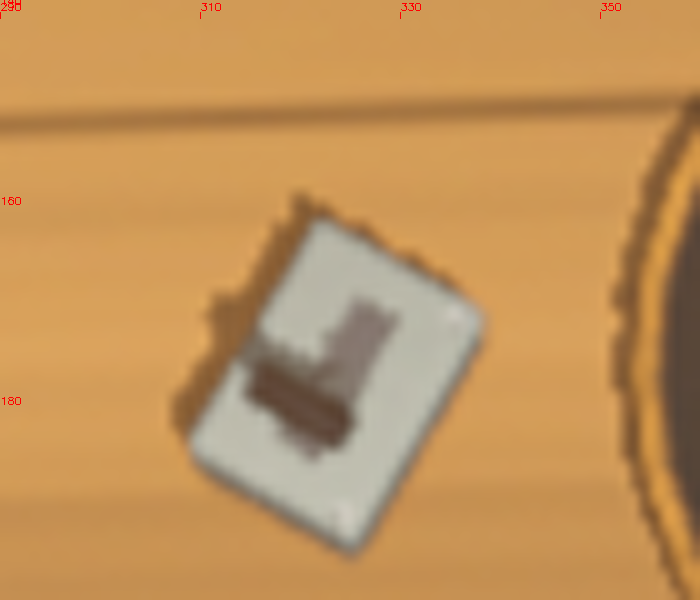

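View pics/c4.png

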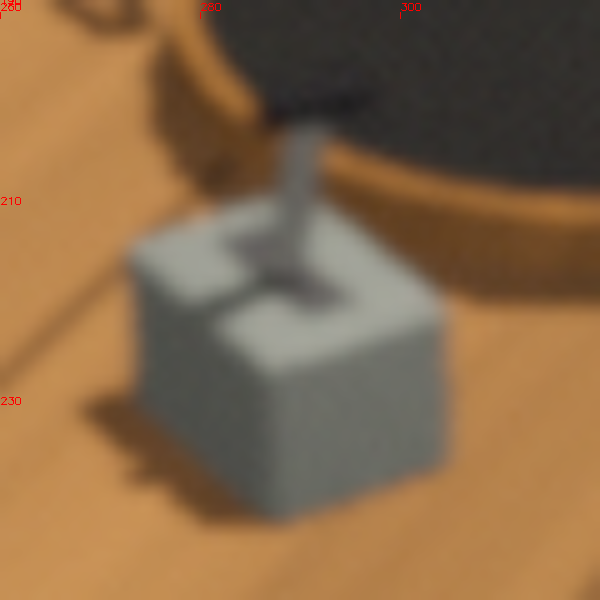

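```bash
python3 - <<'E'
from h import *
t=load("top","0");s=load("side","0")
print("box top")
for p in [(321.5,161.5),(338,172),(325,195.5),(309.5,184.5),(323.5,178.4)]: print(atz(t,*p,.05))
for p in [(287.5,227.5),(304.5,220.5),(274,215)]: print('s',atz(s,*p,.05))
print("tip",atz(t,320,181,.107),tri(t,(320,181),s,(291.7,200.5)))
print("grip ends z18"); 
for p in [(202.5,212.5),(233.5,231.5)]: print(atz(t,*p,.018))
for p in [(249,317),(290,300.5)]: print('s',atz(s,*p,.018))
print("foot",atz(t,249,170,.018))
print("rail toe ends/top z.036")
for p in [(235,154.5),(270,175),(199,213),(236,236)]: print(atz(t,*p,.036))
print("side rails")
for p in [(213,269.5),(259,253)]: print(atz(s,*p,.036))
print("disc")
for p in [(354,176),(448,176),(401,129.5),(401,222)]: print(atz(t,*p,.03))
E
```

```text
box top
[ 0.57839316 -0.00386311  0.05      ]
[ 0.54807258 -0.04796646  0.05      ]
[ 0.48487446 -0.01067685  0.05      ]
[0.51620629 0.03059561 0.05      ]
[ 0.53173953 -0.00796906  0.05      ]
s [0.50728522 0.04590296 0.05      ]
s [ 0.48395742 -0.00080263  0.05      ]
s [0.56675142 0.00643188 0.05      ]
tip [0.51731169 0.00075936 0.107     ] (array([0.51779178, 0.00068762, 0.10016259]), np.float64(0.0009361535936005798))
grip ends z18
[0.45066772 0.33334662 0.018     ]
[0.39511243 0.24708248 0.018     ]
s [0.44503415 0.33178139 0.018     ]
s [0.39395748 0.25313029 0.018     ]
foot [0.56650817 0.2011284  0.018     ]
rail toe ends/top z.036
[0.60819236 0.23596996 0.036     ]
[0.5477472  0.13970131 0.036     ]
[0.44842098 0.33747403 0.036     ]
[0.38234297 0.23618767 0.036     ]
side rails
[0.58654683 0.24884236 0.036     ]
[0.52639864 0.15188815 0.036     ]
disc
[ 0.53860147 -0.09243718  0.03      ]
[ 0.53053338 -0.35151797  0.03      ]
[ 0.66515346 -0.22782613  0.03      ]
[ 0.40751834 -0.21672819  0.03      ]
```

```bash
python3 - <<'E'
from h import *
t=load("top","0");s=load("side","0")
crop(s,420,20,60,100,7,"c5.png"); crop(t,540,230,100,100,7,"c6.png")
from station import r
print(t.keys(), R.from_quat(r.get_state()['tool_rot']).as_matrix())
E
```

```text
dict_keys(['pixels', 'fov_y', 'cx', 'cy', 'position', 'rotation']) [[ 8.98778597e-01  4.38402243e-01 -7.12136286e-04]
 [ 4.38402808e-01 -8.98777787e-01  1.21124333e-03]
 [-1.09040481e-04 -1.40084213e-03 -9.99999013e-01]]
```

View pics/c5.png

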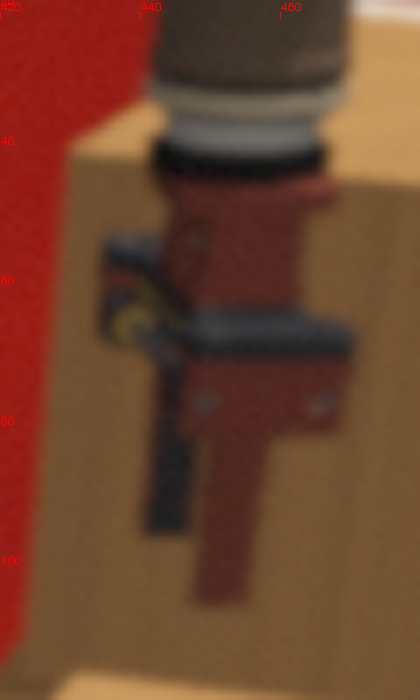

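View pics/c6.png

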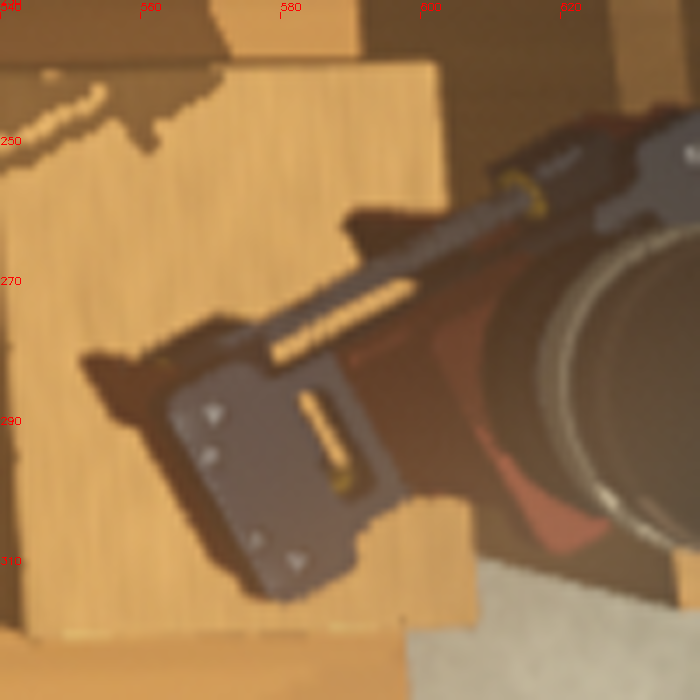

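```bash
cat > fit.py <<'E'
from h import *
from scipy.optimize import least_squares
def fitpose(obs,p0):
    # obs: list of (cam, (u,v), local xyz)
    def T(p,l): c,s_=np.cos(p[2]),np.sin(p[2]); return np.array([p[0]+c*l[0]-s_*l[1],p[1]+s_*l[0]+c*l[1],l[2]])
    f=lambda p: np.concatenate([proj(c,T(p,l))-uv for c,uv,l in obs])
    o=least_squares(f,p0,loss='soft_l1'); return o.x,f(o.x).reshape(-1,2),T
E
python3 - <<'E'
from fit import *
t=load("top","0");s=load("side","0")
X,Y=.0375,.0275
# box +x: toward lower-left in top
o=[(t,(321.5,161.5),(-X,Y*-1,.05)),(t,(338,172),(-X,Y,.05)),(t,(325,195.5),(X,Y,.05)),(t,(309.5,184.5),(X,-Y,.05)),
(s,(287.5,227),(X,-Y,.05)),(s,(304.3,220.5),(X,Y,.05)),(s,(273.3,214.7),(-X,-Y,.05)),(s,(288,242.3),(X,-Y,0)),(s,(304.5,236.8),(X,Y,0)),
(t,(320,181),(.0177,0,.1073)),(s,(291.7,200.5),(.0177,0,.1073))]
p,res,T=fitpose(o,[.53,-.01,2.6]); print("box",p,np.round(res,1).tolist())
for l in [(.0177,0,.1073),(0,0,.11),(-.0177,0,.1073)]: print(T(p,l))
# easel: origin, x to grip
o=[(t,(202.5,212.5),(.0875,-.046,.018)),(t,(233.5,231.5),(.0875,.046,.018)),(s,(249,317),(.0875,-.046,.018)),(s,(290.5,300.5),(.0875,.046,.018)),
(t,(197,211),(.0975,-.065,.036)),(t,(237,236.5),(.0975,.065,.036)),(t,(249,170),(-.0875,0,.028)),
(t,(234,199),(.0,.0,.036)) if 0 else (t,(210.5,199),(.058,-.051,.036)) if 0 else (t,(233.5,163),(-.0725,-.051,.036)),(t,(263.5,180.5),(-.0725,.051,.036)),
(s,(240,312),(.0975,-.065,.036)) ,(s,(250.5,313),(.0975,-.051,.036))]
p,res,T=fitpose(o,[.49,.23,4.2]); print("easel",p,np.round(res,1).tolist())
print("grip",T(p,(.0875,0,.018)),"foot",T(p,(-.0875,0,.018)),"toes",T(p,(-.0795,.058,.018)),T(p,(-.0795,-.058,.018)))
o=[(354,176.5),(448,176.5),(401,129.5),(401,222.5)]
E
python3 - <<'E'
from fit import *
t=load("top","0");s=load("side","0")
crop(t,345,120,110,110,6,"c7.png");crop(s,265,160,110,70,7,"c8.png");crop(t,160,270,100,90,7,"c9.png")
E
```

```text
box [ 0.53112734 -0.00618209  2.57756997] [[-0.3, 0.3], [0.6, -0.0], [-0.5, 0.1], [-2.4, 0.8], [-0.8, -1.8], [1.4, -1.7], [-1.2, -2.3], [-0.6, -0.1], [1.6, -1.1], [-1.0, 0.5], [-0.2, -2.0]]
[0.51616886 0.00328016 0.1073    ]
[ 0.53112734 -0.00618209  0.11      ]
[ 0.54608581 -0.01564433  0.1073    ]
easel [0.49619764 0.23986436 2.56441761] [[2.6, 0.9], [-0.7, -0.9], [0.2, -2.1], [-1.2, -1.6], [-1.6, 1.6], [-1.9, 0.7], [2.5, -1.7], [-0.9, -0.1], [0.2, 1.4], [2.0, 2.2], [-2.0, -1.4]]
grip [0.42287198 0.2876095  0.018     ] foot [0.56952329 0.19211921 0.018     ] toes [0.53117102 0.14788005 0.018     ] [0.59446744 0.24508892 0.018     ]
```

View pics/c7.png

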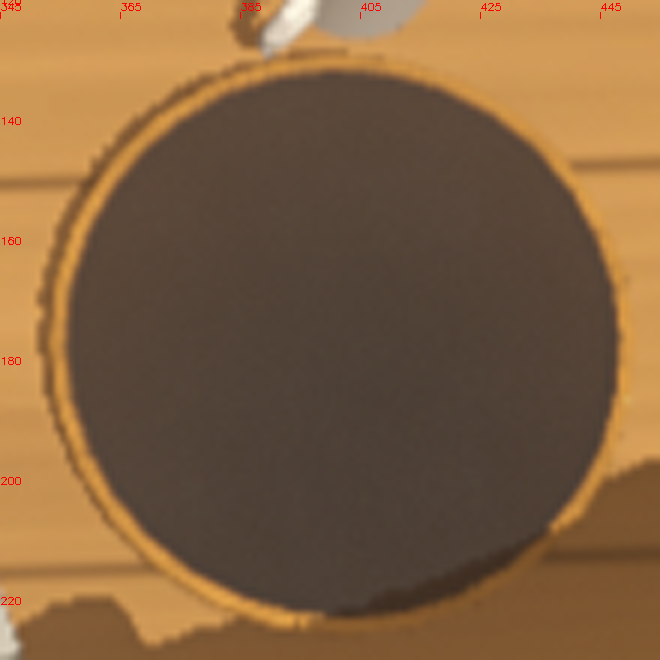

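View pics/c9.png

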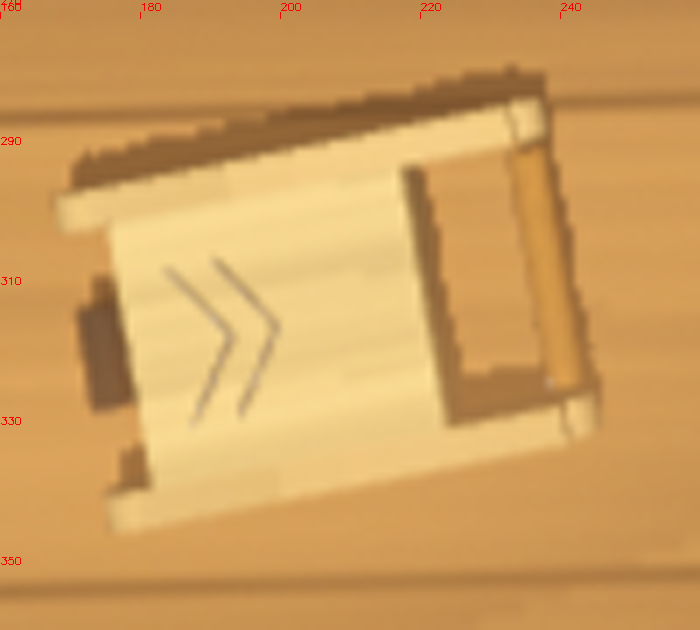

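```bash
python3 - <<'E'
from fit import *
t=load("top","0");s=load("side","0")
g=atz(t,219.6,221.7,.018);f=atz(t,252.5,168.3,.018);print(g,f,np.linalg.norm(g-f),np.arctan2(*(g-f)[[1,0]]))
a=atz(s,250,316.4,.018);b=atz(s,290.6,300.6,.018);print(a,b,np.linalg.norm(a-b),(a+b)/2,np.arctan2(*(b-a)[[1,0]])-np.pi/2+2*np.pi)
# dark disc fit
im=t["pixels"].astype(float); m=((im.max(2)<115)).astype(np.uint8); m[:,:345]=0;m[:,455:]=0;m[:120]=0;m[230:]=0
cs,_=cv2.findContours(m,0,2);c=max(cs,key=cv2.contourArea);(e)=cv2.fitEllipse(c);print(e)
q=lambda:0
for (u,v) in [(e[0])]: print("disc c",atz(t,u,v,.03))
for p in [(355,176),(448,176)]: print(atz(t,*p,.03))
E
```

```text
[0.42353149 0.28562783 0.018     ] [0.57102552 0.19118128 0.018     ] 0.17514176792737357 2.5720372122547595
[0.44414104 0.32943634 0.018     ] [0.39267651 0.25290001 0.018     ] 0.09223018416841099 [0.41840877 0.29116818 0.018     ] 2.549617767905044
((401.7778625488281, 177.09033203125), (89.20267486572266, 91.15885162353516), 124.6458511352539)
disc c [ 0.53145806 -0.22421336  0.03      ]
[ 0.53851534 -0.09520277  0.03      ]
[ 0.53053338 -0.35151797  0.03      ]
```

```bash
cat >> h.py <<'E'
def to(x,y,z,yaw_y=None):
    "shift in tool axes to world TCP target; yaw_y = wanted angle (deg) of tool y axis"
    from station import r
    s=r.get_state(); M=R.from_quat(s["tool_rot"]).as_matrix()
    d=M.T@(np.array([x,y,z])-s["tool_pos"]); a=np.degrees(np.arctan2(M[1,1],M[0,1]))
    print("t",round(s["clock"],2),"pos",s["tool_pos"].round(4),"yawy",a.round(1),"j7",s["joint_positions"][6].round(2),"f",s["force"].round(1),"w",round(s["gripper_width"],4))
    o=list(d.round(4))
    if yaw_y is not None:
        da=(yaw_y-a+90)%180-90; o.append(round(-np.radians(da),3))
    print("shift",o)
E
python3 -c "
from h import *
to(.516,.003,.16,-32.3)
t=load('top','0')
for n,p,z in [('bottle',(407,243),.14),('mallet head',(308,103),.03),('mug',(410,103),.09),('stone',(324,230),.028)]: print(n,atz(t,*p,z))"
```

```text
t 0.1 pos [ 0.2738 -0.5614  0.2219] yawy -64.0 j7 -0.08 f [ 0.2 -0.4  0.1] w 0.088
shift [np.float64(0.4651), np.float64(-0.401), np.float64(0.0624), np.float64(-0.553)]
bottle [ 0.35246843 -0.20978227  0.14      ]
mallet head [0.74940588 0.029553   0.03      ]
mug [ 0.72041552 -0.24348306  0.09      ]
stone [ 0.39180927 -0.00498687  0.028     ]
```

send_rows --pt "0.05 -0.04 0.0 -0.15" --pt "0.1 -0.085 0.0 -0.3" --pt "0.15 -0.13 0.0 -0.45" --pt "0.2 -0.172 0.0 -0.55" --pt "0.25 -0.215 0.0 -0.553" --hand 0.06

```text
clock: 0.72
tool_pos: [0.3979, -0.2729, 0.2226]
tool_rot: [0.876, 0.483, -0.0, 0.0]
force: [1.4, -0.5, -0.6]
gripper_width: 0.0601
```

```bash
python3 -c "
from h import *
to(.516,.003,.16,-32.3)"
```

```text
t 0.72 pos [ 0.3979 -0.2729  0.2226] yawy -32.2 j7 -0.12 f [ 1.4 -0.5 -0.6] w 0.0601
shift [np.float64(0.2964), np.float64(-0.0473), np.float64(0.0626), np.float64(0.001)]
```

send_rows --pt "0.06 -0.01 0.0 0.0" --pt "0.12 -0.019 0.0 0.0" --pt "0.18 -0.028 0.0 0.0" --pt "0.24 -0.038 0.0 0.0" --pt "0.296 -0.047 0.0 0.0"

```text
clock: 1.35
tool_pos: [0.5164, 0.0024, 0.2225]
tool_rot: [0.876, 0.482, -0.0, 0.0]
force: [0.7, -0.5, 1.2]
gripper_width: 0.06
```

send_rows --pt "0 0 0.05 0" --pt "0 0 0.06 0" --pt "0 0 0.063 0"

```text
clock: 1.72
tool_pos: [0.5157, -0.0003, 0.1595]
tool_rot: [0.876, 0.482, -0.001, -0.0]
force: [-0.7, -0.8, 1.6]
gripper_width: 0.0601
```

```bash
python3 -c "
from h import *
to(.516,.003,.097,-32.3)
t=snap('top','1');s=snap('side','1')
crop(t,280,130,100,90,7,'d1.png');crop(s,240,130,110,110,6,'d2.png')"
```

```text
t 1.73 pos [ 5.157e-01 -3.000e-04  1.595e-01] yawy -32.4 j7 -0.83 f [-0.7 -0.8  1.6] w 0.0601
shift [np.float64(0.003), np.float64(-0.0015), np.float64(0.0625), np.float64(-0.001)]
```

View pics/d2.png

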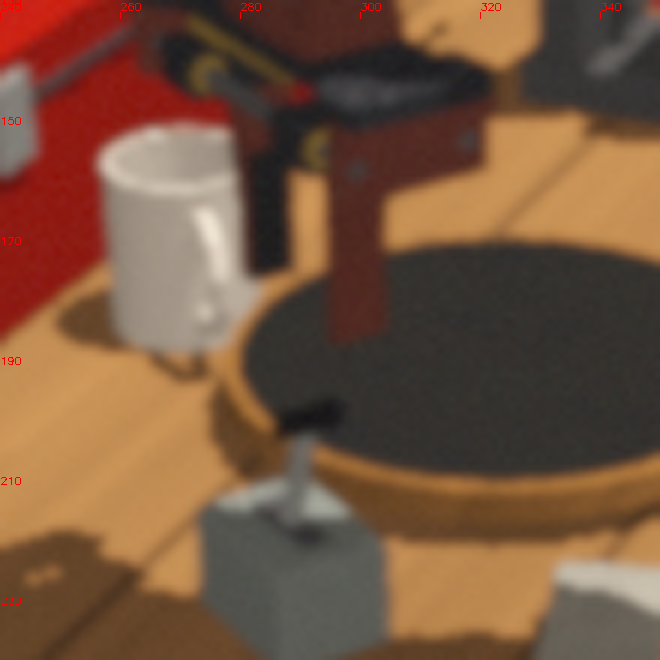

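View pics/d1.png

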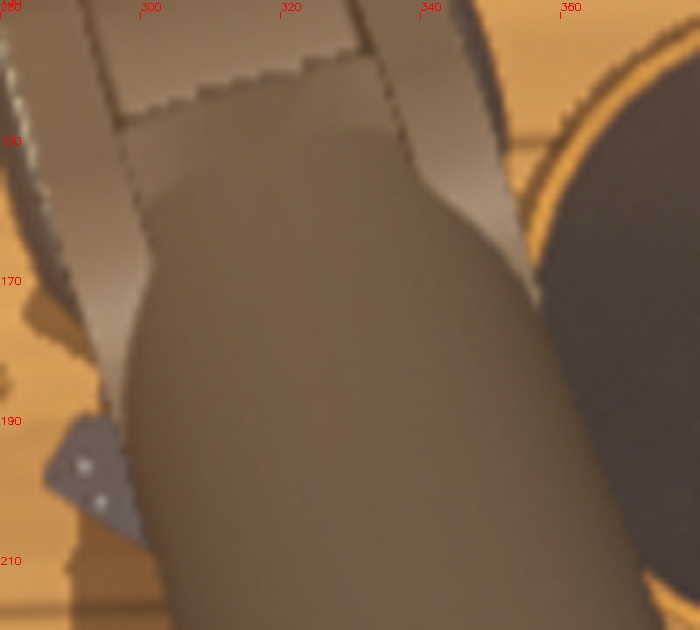

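send_rows --pt "0.003 -0.001 0.03 0" --pt "0.003 -0.001 0.055 0" --pt "0.003 -0.001 0.0625 0"

```text
clock: 2.2
tool_pos: [0.5168, 0.0028, 0.0972]
tool_rot: [0.876, 0.482, -0.0, 0.0]
force: [-0.2, -0.7, -0.3]
gripper_width: 0.0601
```

```bash
python3 -c "
from h import *
to(.531,-.006,.097,-32.3)
s=snap('side','2')
t=load('side','1');print(proj(t,[.5157,-.0003,.1595]))
crop(s,250,150,90,100,7,'d3.png')"
```

```text
t 2.2 pos [0.5168 0.0028 0.0972] yawy -32.4 j7 -0.89 f [-0.2 -0.7 -0.3] w 0.0601
shift [np.float64(0.0001), np.float64(0.0167), np.float64(0.0002), np.float64(-0.001)]
[291.67124963 178.92356759]
```

View pics/d3.png

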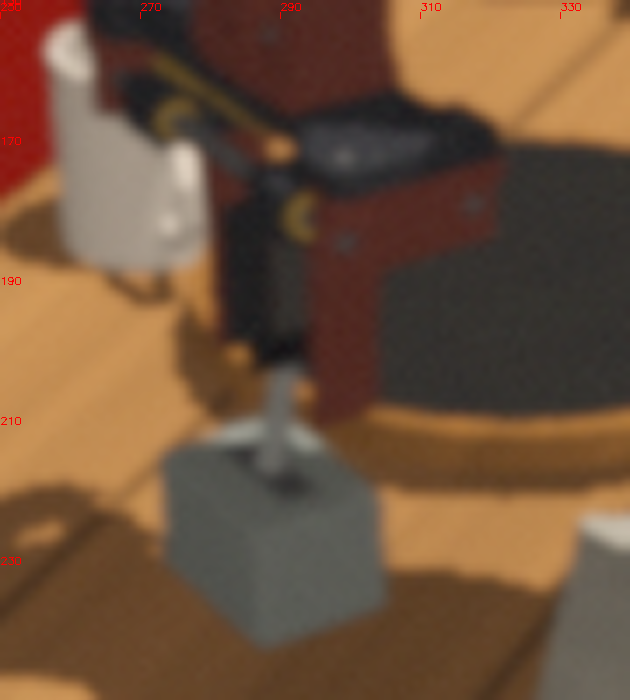

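send_rows --pt "0 0 0 0" --pt "0 0 0 0" --pt "0 0 0 0" --pt "0 0 0 0" --hand 0.026

```text
clock: 2.75
tool_pos: [0.517, 0.0035, 0.0975]
tool_rot: [0.876, 0.482, 0.0, 0.0]
force: [0.3, 1.3, 0.3]
gripper_width: 0.0269
```

send_rows --pt "0 0.004 0 0" --pt "0 0.008 0 0" --pt "0 0.012 0 0" --pt "0 0.015 0 0" --pt "0 0.017 0 0"

```text
clock: 3.38
tool_pos: [0.5315, -0.0057, 0.0971]
tool_rot: [0.876, 0.482, 0.0, 0.0]
force: [-0.5, 0.9, 0.5]
gripper_width: 0.0261
```

```bash
python3 -c "
from h import *
to(.531,-.006,.097,-32.3)
s=snap('side','3')
crop(s,250,150,90,100,7,'d4.png')"
```

```text
t 3.38 pos [ 0.5315 -0.0057  0.0971] yawy -32.3 j7 -0.87 f [-0.5  0.9  0.5] w 0.0261
shift [np.float64(-0.0005), np.float64(-0.0002), np.float64(0.0001), np.float64(-0.0)]
```

View pics/d4.png

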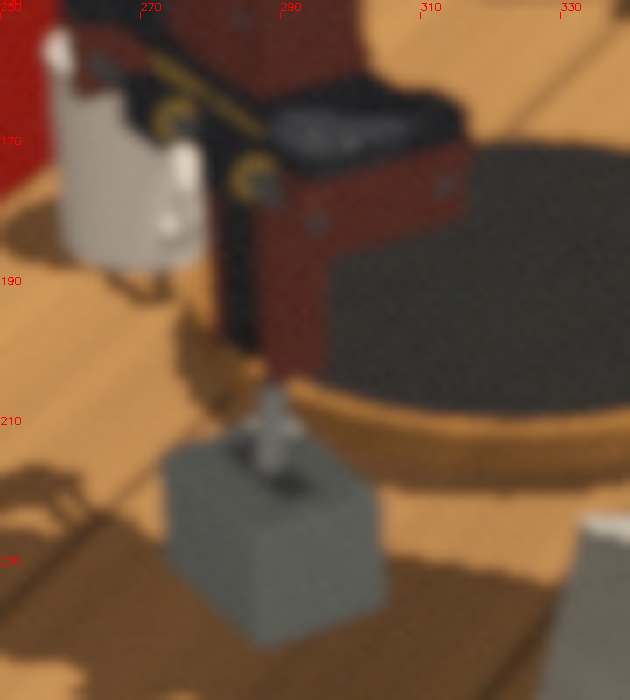

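send_rows --pt "0 0 0 0" --pt "0 0 0 0" --pt "0 0 -0.05 0" --pt "0 0 -0.1 0" --pt "0 0 -0.1 0" --hand 0.05

```text
clock: 4.05
tool_pos: [0.5335, -0.0052, 0.201]
tool_rot: [0.876, 0.482, 0.003, 0.002]
force: [-0.3, -0.1, -0.4]
gripper_width: 0.05
```

```bash
python3 -c "
from h import *
to(.422,.2875,.12,-33)
s=snap('side','4')
crop(s,250,120,90,130,6,'d5.png')"
```

```text
t 4.05 pos [ 0.5335 -0.0052  0.201 ] yawy -32.3 j7 -0.8 f [-0.3 -0.1 -0.4] w 0.05
shift [np.float64(0.1874), np.float64(-0.2513), np.float64(0.0801), np.float64(0.012)]
```

View pics/d5.png

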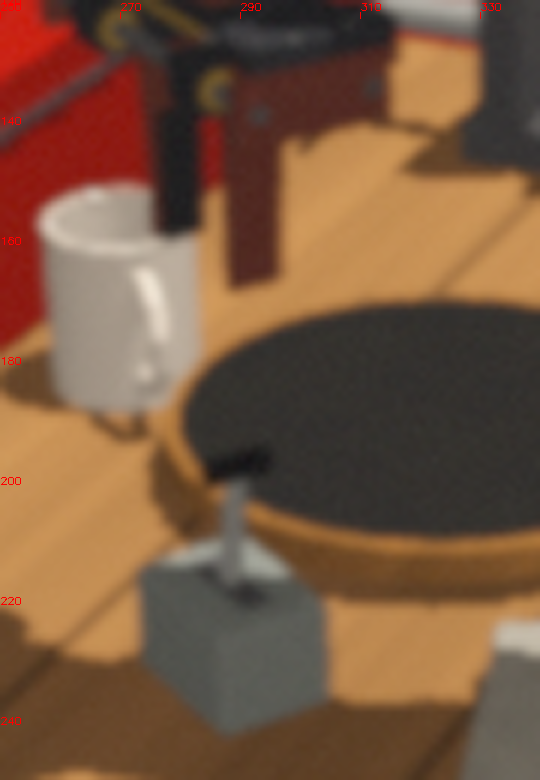

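send_rows --pt "0.037 -0.05 0 0" --pt "0.075 -0.1 0 0.012" --pt "0.113 -0.15 0.0 0.012" --pt "0.15 -0.2 0.02 0.012" --pt "0.1874 -0.2513 0.04 0.012" --hand 0.046

```text
clock: 4.72
tool_pos: [0.4204, 0.2816, 0.1579]
tool_rot: [0.879, 0.477, -0.0, 0.0]
force: [1.0, -0.3, -0.0]
gripper_width: 0.046
```

send_rows --pt "0 0 0.04 0" --pt "0 0 0.04 0"

```text
clock: 4.97
tool_pos: [0.419, 0.2792, 0.1161]
tool_rot: [0.878, 0.478, -0.004, 0.0]
force: [0.9, -0.4, 1.1]
gripper_width: 0.0461
```

```bash
python3 -c "
from h import *
to(.422,.2875,.005,-33)
s=snap('side','5');t=snap('top','5')
for a in (.3,0,-.3):
  P=[.5311-.845*.06*np.sin(a),-.0062+.535*.06*np.sin(a),.05+.06*np.cos(a)]; print(a,proj(t,P),proj(s,P))
crop(s,200,200,130,130,6,'d6.png');crop(t,290,140,70,60,10,'d7.png');crop(t,170,130,130,110,6,'d8.png')"
```

```text
t 4.97 pos [0.419  0.2792 0.1161] yawy -32.9 j7 -1.52 f [ 0.9 -0.4  1.1] w 0.0461
shift [np.float64(0.0093), np.float64(-0.0016), np.float64(0.1111), np.float64(0.002)]
0.3 [319.03187363 181.47322268] [291.53717387 198.52513798]
0 [322.52242227 175.45152523] [287.88757828 194.73134605]
-0.3 [326.03794606 169.7422711 ] [284.38814578 192.89853376]
```

View pics/d6.png

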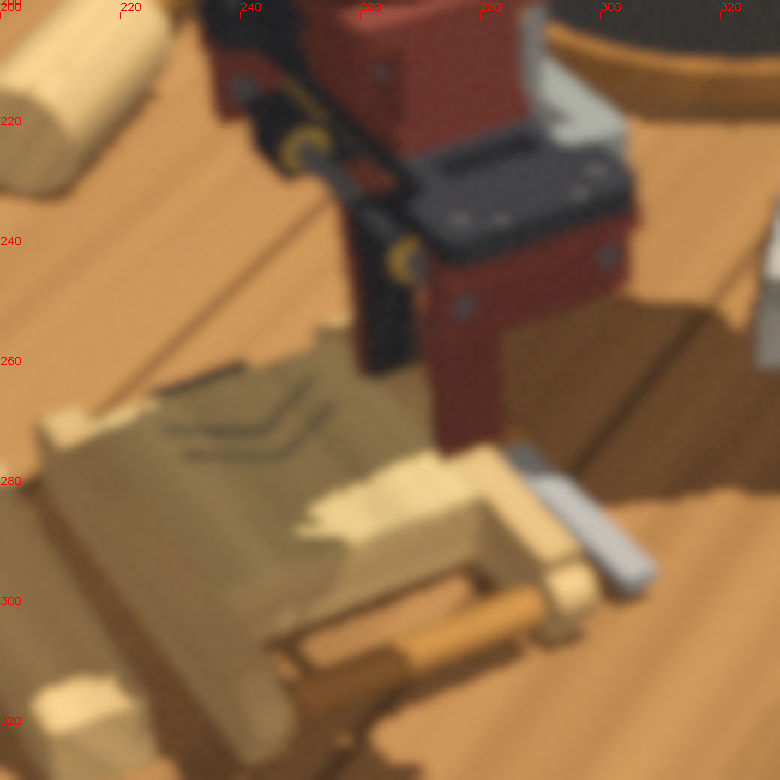

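View pics/d7.png

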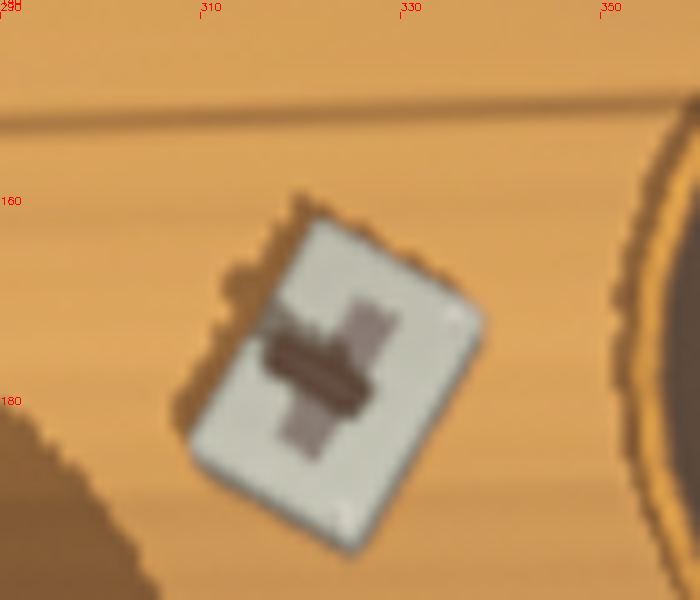

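View pics/d8.png

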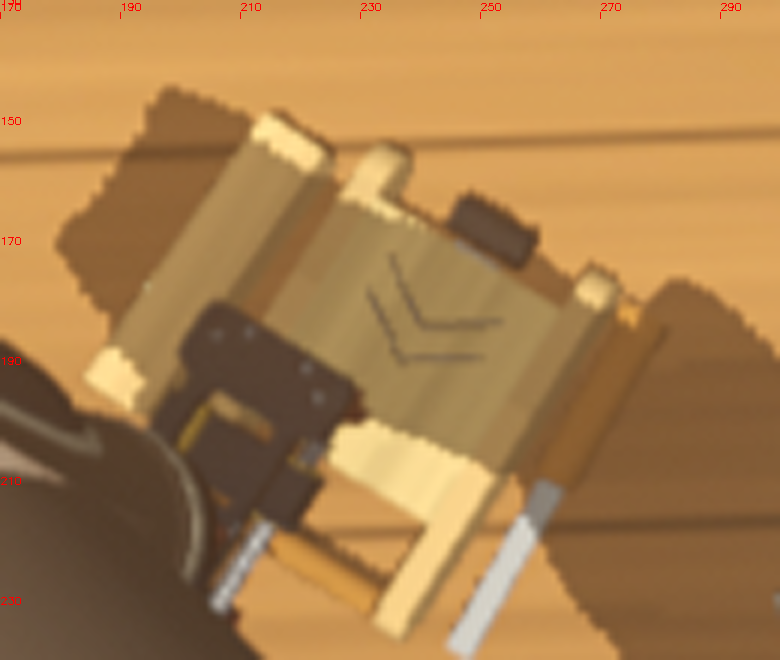

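```bash
python3 - <<'E'
from h import *
from station import r
print(r.get_state()['clock'])
a=load('top','0')
b=snap('top','6')
for c in (a,load('top','5'),b):
    im=c['pixels'][165:192,308:334].astype(float); w=np.clip(105-im.max(2),0,None); ys,xs=np.mgrid[165:192,308:334]
    print((w*xs).sum()/w.sum(),(w*ys).sum()/w.sum(),w.sum())
A=[cv2.resize(c['pixels'][155:200,300:345,::-1],None,fx=8,fy=8,interpolation=cv2.INTER_CUBIC) for c in (a,b)]
cv2.imwrite('pics/e1.png',np.hstack(A))
E
```

```text
5.075
319.7873015873016 179.94603174603174 315.0
321.3370786516854 176.72752808988764 356.0
321.3408450704225 176.76338028169013 355.0
```

View pics/e1.png

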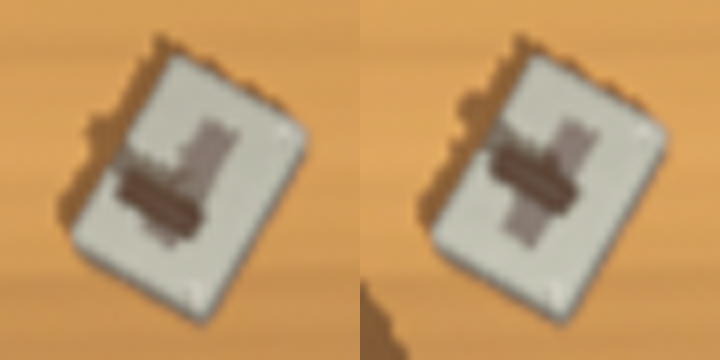

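```bash
python3 - <<'E'
from h import *
b=load('top','6')
for z in (.107,.11): print(atz(b,321.7,177.7,z))
print(atz(b,323.5,177.9,.05))
to(.5315,-.0065,.16,-32.3)
E
```

```text
[ 0.52575526 -0.00387447  0.107     ]
[ 0.52533125 -0.00391389  0.11      ]
[ 0.5331106 -0.008009   0.05     ]
t 5.12 pos [0.4222 0.28   0.1199] yawy -33.1 j7 -1.52 f [-0.  -1.1  0.7] w 0.0459
shift [np.float64(-0.1804), np.float64(0.248), np.float64(-0.04), np.float64(-0.014)]
```

send_rows --pt "-0.036 0.05 -0.05 0" --pt "-0.072 0.1 -0.08 0" --pt "-0.108 0.15 -0.09 -0.014" --pt "-0.144 0.2 -0.08 -0.014" --pt "-0.18 0.249 -0.06 -0.014" --hand 0.05

```text
clock: 5.75
tool_pos: [0.5273, 0.0099, 0.1876]
tool_rot: [0.876, 0.482, 0.002, 0.002]
force: [1.0, 0.3, -0.0]
gripper_width: 0.0499
```

send_rows --pt "0 0 0 0" --pt "0 0 0 0"

```text
clock: 6.0
tool_pos: [0.5254, 0.0128, 0.1858]
tool_rot: [0.876, 0.483, 0.001, 0.0]
force: [-0.5, 0.3, 0.6]
gripper_width: 0.0498
```

```bash
python3 -c "
from h import *
to(.532,-.0075,.097,-32.3)"
```

```text
t 6.0 pos [0.5254 0.0128 0.1858] yawy -32.3 j7 -0.85 f [-0.5  0.3  0.6] w 0.0498
shift [np.float64(-0.0137), np.float64(0.0163), np.float64(0.0888), np.float64(0.0)]
```

send_rows --pt "-0.0137 0.0163 0.0 0" --pt "-0.0137 0.0163 0.03 0" --pt "-0.0137 0.0163 0.06 0" --pt "-0.0137 0.0163 0.0888 0" --pt "-0.0137 0.0163 0.0888 0"

```text
clock: 6.62
tool_pos: [0.5304, -0.0057, 0.0953]
tool_rot: [0.875, 0.484, -0.001, -0.001]
force: [-1.5, 0.0, 0.6]
gripper_width: 0.05
```

```bash
python3 -c "
from h import *
to(.532,-.0075,.097,-32.3)
s=snap('side','7')
crop(s,250,150,90,100,7,'e2.png')"
```

```text
t 6.62 pos [ 0.5304 -0.0057  0.0953] yawy -32.1 j7 -0.87 f [-1.5  0.   0.6] w 0.05
shift [np.float64(-0.0007), np.float64(0.0023), np.float64(-0.0017), np.float64(0.004)]
```

View pics/e2.png

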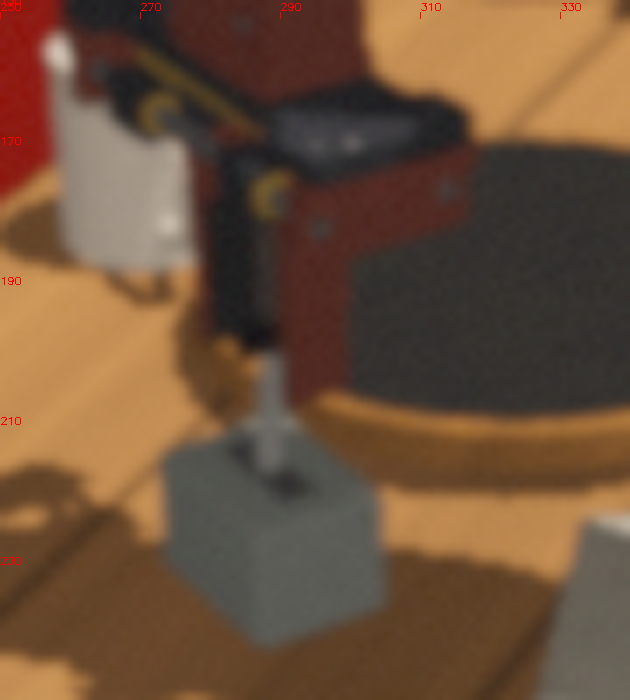

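send_rows --pt "-0.001 0.0023 -0.0017 0.004" --pt "-0.001 0.0023 -0.0017 0.004" --pt "-0.001 0.0023 -0.0017 0.004" --hand 0.028

```text
clock: 7.05
tool_pos: [0.5334, -0.0094, 0.0984]
tool_rot: [0.876, 0.481, 0.001, 0.0]
force: [0.3, -0.7, 0.8]
gripper_width: 0.0286
```

send_rows --pt "0 0 0 0" --pt "0 0 0 0" --pt "0 0 0 0" --hand 0.018

```text
clock: 7.42
tool_pos: [0.533, -0.0094, 0.0976]
tool_rot: [0.876, 0.482, -0.0, 0.0]
force: [0.5, -0.8, -0.2]
gripper_width: 0.018
```

```bash
python3 -c "
from h import *
to(.532,-.0075,.097,-32.3)
s=snap('side','8')
crop(s,250,150,90,100,7,'e3.png')"
```

```text
t 7.42 pos [ 0.533  -0.0094  0.0976] yawy -32.4 j7 -0.87 f [ 0.5 -0.8 -0.2] w 0.018
shift [np.float64(0.001), np.float64(-0.0019), np.float64(0.0006), np.float64(-0.002)]
```

View pics/e3.png

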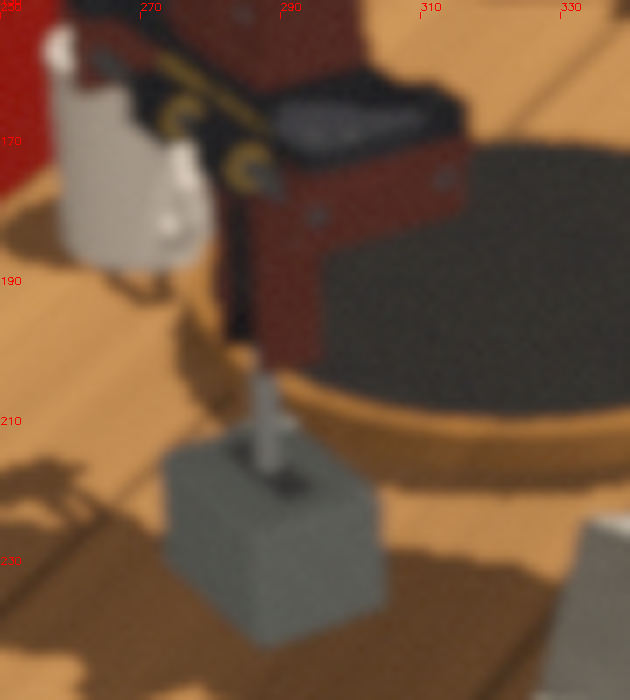

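send_rows --pt "0 0 0 0" --pt "0 0 0 0" --pt "0 0 -0.05 0" --pt "0 0 -0.1 0" --pt "0 0 -0.1 0" --hand 0.046

```text
clock: 8.1
tool_pos: [0.5354, -0.009, 0.2015]
tool_rot: [0.876, 0.481, 0.003, 0.002]
force: [1.0, -0.0, -0.4]
gripper_width: 0.0462
```

```bash
python3 -c "
from h import *
to(.422,.2875,.12,-33)
s=snap('side','9')
crop(s,250,120,90,130,6,'e4.png')"
```

```text
t 8.1 pos [ 0.5354 -0.009   0.2015] yawy -32.4 j7 -0.8 f [ 1.  -0.  -0.4] w 0.0462
shift [np.float64(0.1892), np.float64(-0.2552), np.float64(0.0806), np.float64(0.01)]
```

View pics/e4.png

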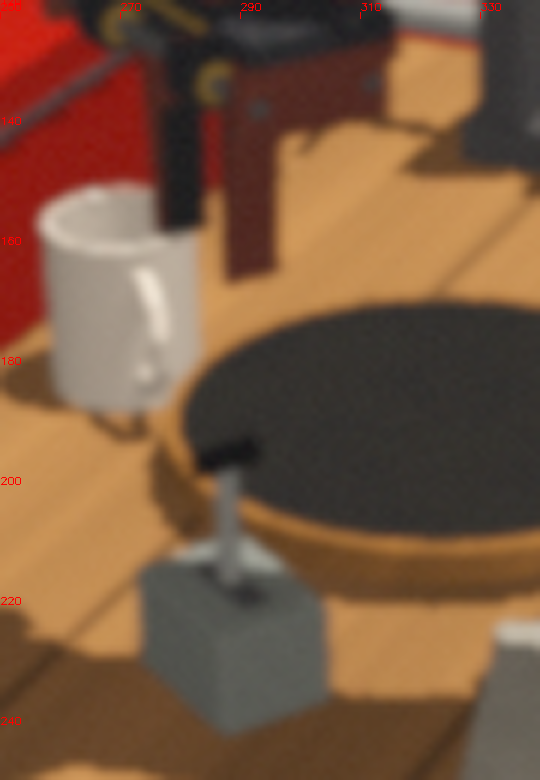

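send_rows --pt "0.037 -0.05 0 0" --pt "0.075 -0.1 0 0.01" --pt "0.113 -0.15 0.0 0.01" --pt "0.15 -0.2 0.02 0.01" --pt "0.1892 -0.2552 0.04 0.01"

```text
clock: 8.78
tool_pos: [0.422, 0.278, 0.1593]
tool_rot: [0.879, 0.477, -0.001, 0.0]
force: [1.3, 0.5, 0.4]
gripper_width: 0.0461
```

send_rows --pt "0.003 0.0 0.02 0" --pt "0.003 0.0 0.03 0"

```text
clock: 9.02
tool_pos: [0.4235, 0.2793, 0.1287]
tool_rot: [0.878, 0.478, -0.002, -0.0]
force: [0.3, -0.8, -0.3]
gripper_width: 0.0458
```

```bash
python3 -c "
from h import *
to(.422,.2875,.006,-33)
t=snap('top','10')
im=t['pixels'][165:192,308:334].astype(float); w=np.clip(105-im.max(2),0,None); ys,xs=np.mgrid[165:192,308:334]
print((w*xs).sum()/w.sum(),(w*ys).sum()/w.sum(),w.sum())
"
```

```text
t 9.03 pos [0.4235 0.2793 0.1287] yawy -32.9 j7 -1.51 f [ 0.3 -0.8 -0.3] w 0.0458
shift [np.float64(0.0065), np.float64(-0.0055), np.float64(0.1227), np.float64(0.002)]
323.2032520325203 174.1680216802168 369.0
```

send_rows --pt "0.0065 -0.0055 0.03 0" --pt "0.0065 -0.0055 0.06 0" --pt "0.0065 -0.0055 0.075 0" --pt "0.0065 -0.0055 0.075 0"

```text
clock: 9.57
tool_pos: [0.4237, 0.287, 0.0553]
tool_rot: [0.879, 0.477, -0.001, 0.0]
force: [-0.7, 0.2, 0.6]
gripper_width: 0.046
```

```bash
python3 -c "
from h import *
to(.422,.2875,.006,-33)
s=snap('side','11')
crop(s,200,200,130,130,6,'e5.png')"
```

```text
t 9.57 pos [0.4237 0.287  0.0553] yawy -33.1 j7 -1.61 f [-0.7  0.2  0.6] w 0.046
shift [np.float64(-0.0004), np.float64(-0.0017), np.float64(0.0493), np.float64(-0.001)]
```

View pics/e5.png

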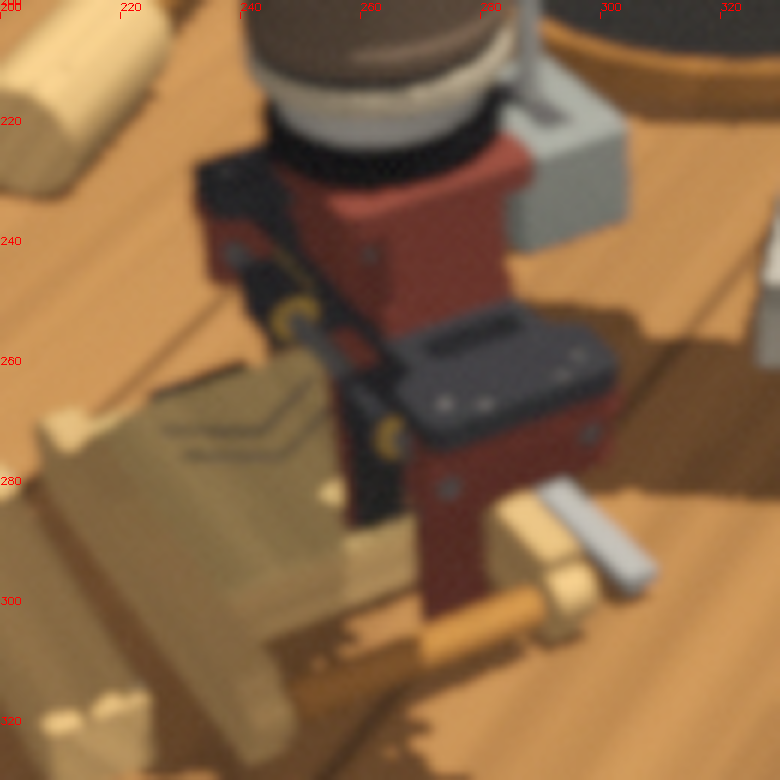

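send_rows --pt "0 -0.0015 0.015 0" --pt "0 -0.0015 0.03 0" --pt "0 -0.0015 0.043 0" --pt "0 -0.0015 0.049 0"

```text
clock: 10.12
tool_pos: [0.4221, 0.2885, 0.0057]
tool_rot: [0.879, 0.477, -0.001, 0.0]
force: [0.6, -0.6, 0.0]
gripper_width: 0.0459
```

send_rows --pt "0 0 0 0" --pt "0 0 0 0" --pt "0 0 0 0" --pt "0 0 0 0" --hand 0.008

```text
clock: 10.62
tool_pos: [0.4232, 0.2887, 0.0073]
tool_rot: [0.879, 0.477, 0.0, 0.0]
force: [1.6, 0.2, 0.7]
gripper_width: 0.0152
```

```bash
python3 -c "
from h import *
to(.422,.2875,.006,-33)"
```

```text
t 10.62 pos [0.4232 0.2887 0.0073] yawy -33.0 j7 -1.67 f [1.6 0.2 0.7] w 0.0152
shift [np.float64(-0.0016), np.float64(-0.0003), np.float64(0.0013), np.float64(-0.0)]
```

send_rows --pt "0 0.003 -0.022 0" --pt "0 0.01 -0.043 0" --pt "0 0.02 -0.063 0" --pt "0 0.031 -0.083 0" --pt "0 0.046 -0.101 0"

```text
clock: 11.25
tool_pos: [0.4603, 0.264, 0.1085]
tool_rot: [0.879, 0.478, -0.0, -0.0]
force: [0.4, 1.6, -3.9]
gripper_width: 0.0153
```

send_rows --pt "0 0.018 -0.017 0" --pt "0 0.037 -0.032 0" --pt "0 0.057 -0.046 0" --pt "0 0.075 -0.055 0" --pt "0 0.09 -0.06 0"

```text
clock: 11.88
tool_pos: [0.5371, 0.2138, 0.1678]
tool_rot: [0.879, 0.477, -0.0, 0.0]
force: [0.9, -0.0, -6.9]
gripper_width: 0.0153
```

```bash
python3 -c "
from h import *
to(.531,-.224,.3,-90)
s=snap('side','12')
cv2.imwrite('pics/f1.png',s['pixels'][:,:,::-1])"
```

```text
t 11.88 pos [0.5371 0.2138 0.1678] yawy -33.0 j7 -1.28 f [ 0.9 -0.  -6.9] w 0.0153
shift [np.float64(-0.3704), np.float64(0.2335), np.float64(-0.132), np.float64(0.994)]
```

View pics/f1.png

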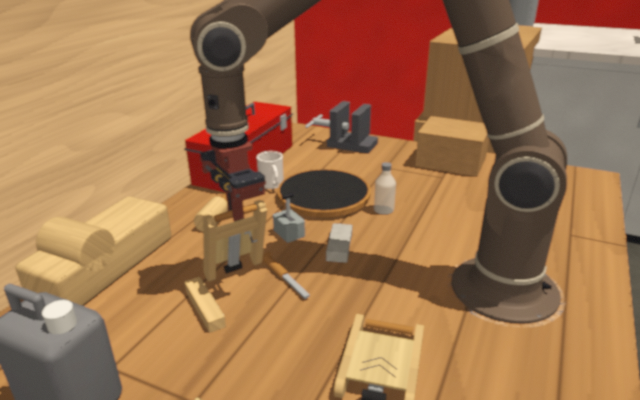

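send_rows --pt "0 0 -0.03 0" --pt "0 0 -0.06 0" --pt "0 0 -0.095 0" --pt "0 0 -0.13 0" --pt "0 0 -0.165 0"

```text
clock: 12.55
tool_pos: [0.5357, 0.2148, 0.3327]
tool_rot: [0.879, 0.478, -0.001, -0.0]
force: [-0.0, -1.2, -7.3]
gripper_width: 0.0154
```

```bash
python3 -c "
from h import *
to(.531,-.135,.33,-90)"
```

```text
t 12.55 pos [0.5357 0.2148 0.3327] yawy -33.0 j7 -1.2 f [-0.  -1.2 -7.3] w 0.0154
shift [np.float64(-0.2961), np.float64(0.1863), np.float64(0.003), np.float64(0.996)]
```

send_rows --pt "-0.015 0.009 0 0.06" --pt "-0.045 0.028 0 0.16" --pt "-0.08 0.05 0 0.28" --pt "-0.115 0.072 0 0.4" --pt "-0.15 0.094 0 0.52"

```text
clock: 13.18
tool_pos: [0.5322, 0.035, 0.3301]
tool_rot: [0.973, 0.232, -0.002, -0.0]
force: [1.2, -1.1, -7.6]
gripper_width: 0.0151
```

```bash
python3 -c "
from h import *
to(.531,-.135,.33,-90)"
```

```text
t 13.18 pos [0.5322 0.035  0.3301] yawy -63.2 j7 -1.35 f [ 1.2 -1.1 -7.6] w 0.0151
shift [np.float64(-0.0776), np.float64(0.1512), np.float64(0.0002), np.float64(0.467)]
```

send_rows --pt "-0.018 0.036 0 0.12" --pt "-0.036 0.072 0 0.24" --pt "-0.053 0.105 0 0.36" --pt "-0.068 0.132 0 0.44" --pt "-0.0776 0.151 0 0.467"

```text
clock: 13.8
tool_pos: [0.5328, -0.1341, 0.3315]
tool_rot: [1.0, 0.002, -0.001, -0.0]
force: [1.0, -0.0, -7.0]
gripper_width: 0.0154
```

send_rows --pt "0 0 0 0" --pt "0 0 0 0" --pt "0 0 0.02 0" --pt "0 0 0.05 0" --pt "0 0 0.08 0"

```text
clock: 14.42
tool_pos: [0.5341, -0.1299, 0.2523]
tool_rot: [1.0, 0.006, 0.0, -0.0]
force: [0.6, 0.0, -7.4]
gripper_width: 0.0153
```

```bash
python3 -c "
from h import *
to(.531,-.135,.204,-90)
s=snap('side','13')
cv2.imwrite('pics/f2.png',s['pixels'][:,:,::-1])"
```

```text
t 14.43 pos [ 0.5341 -0.1299  0.2523] yawy -89.4 j7 -1.49 f [ 0.6  0.  -7.4] w 0.0153
shift [np.float64(-0.0032), np.float64(0.0051), np.float64(0.0483), np.float64(0.011)]
```

View pics/f2.png

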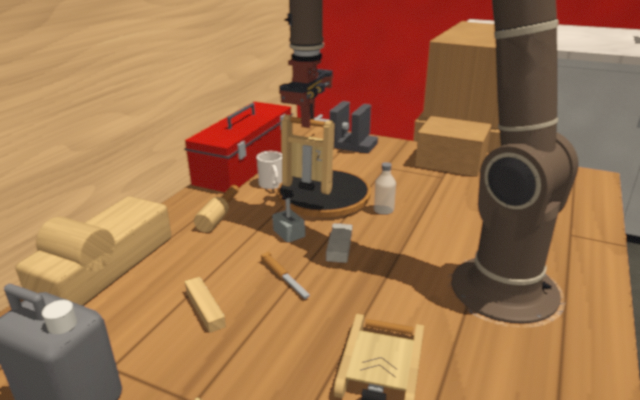

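send_rows --pt "-0.003 0.005 0.025 0.01" --pt "-0.003 0.005 0.04 0.01" --pt "-0.003 0.005 0.046 0.01" --pt "-0.003 0.005 0.046 0.01"

```text
clock: 14.98
tool_pos: [0.5311, -0.1365, 0.2072]
tool_rot: [1.0, -0.001, 0.0, -0.0]
force: [-0.2, -0.5, -6.4]
gripper_width: 0.0153
```

send_rows --pt "0 0.008 0.002 0" --pt "0 0.016 0.005 0" --pt "0 0.025 0.007 0" --pt "0 0.037 0.009 0"

```text
clock: 15.48
tool_pos: [0.5316, -0.1761, 0.2]
tool_rot: [1.0, -0.002, 0.002, 0.001]
force: [-1.5, -1.5, 2.9]
gripper_width: 0.0156
```

```bash
python3 -c "
from h import *
to(.531,-.135,.204,-90)
s=snap('side','14')
crop(s,240,60,160,170,4,'f3.png')"
```

```text
t 15.47 pos [ 0.5316 -0.1761  0.2   ] yawy -90.2 j7 -1.43 f [-1.5 -1.5  2.9] w 0.0156
shift [np.float64(-0.0008), np.float64(-0.0411), np.float64(-0.0041), np.float64(-0.003)]
```

View pics/f3.png

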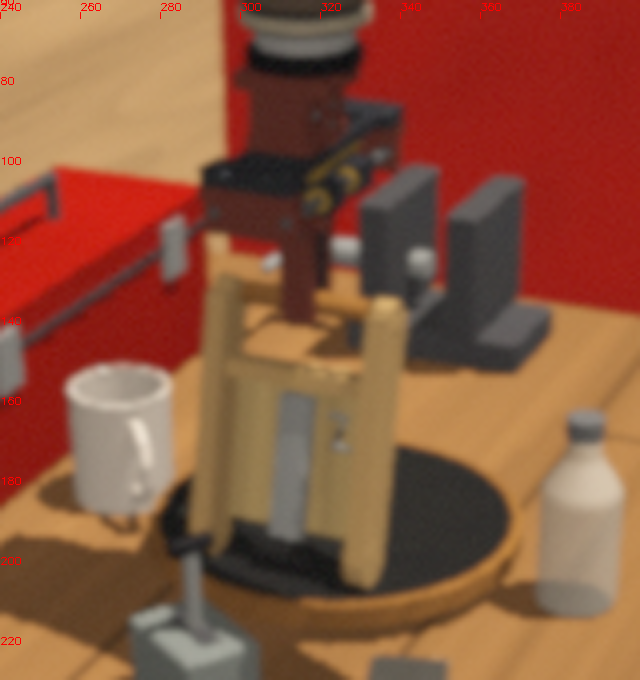

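send_rows --pt "0 0.018 0.003 0" --pt "0 0.036 0.009 0" --pt "0 0.053 0.017 0" --pt "0 0.069 0.025 0" --pt "0 0.084 0.035 0"

```text
clock: 16.15
tool_pos: [0.5307, -0.2592, 0.1621]
tool_rot: [1.0, -0.001, 0.0, -0.0]
force: [2.2, -0.5, -1.4]
gripper_width: 0.0151
```

send_rows --pt "0 0.014 0.011 0" --pt "0 0.027 0.023 0" --pt "0 0.038 0.037 0" --pt "0 0.049 0.053 0" --pt "0 0.057 0.068 0"

```text
clock: 16.77
tool_pos: [0.53, -0.3152, 0.0933]
tool_rot: [1.0, -0.001, -0.001, -0.0]
force: [1.2, 1.4, -4.1]
gripper_width: 0.015
```

```bash
python3 -c "
from h import *
to(.531,-.33,.04,-90)
s=snap('side','15')
crop(s,240,60,160,170,4,'f4.png')"
```

```text
t 16.77 pos [ 0.53   -0.3152  0.0933] yawy -90.1 j7 -1.23 f [ 1.2  1.4 -4.1] w 0.015
shift [np.float64(0.0011), np.float64(0.0149), np.float64(0.0533), np.float64(-0.002)]
```

View pics/f4.png

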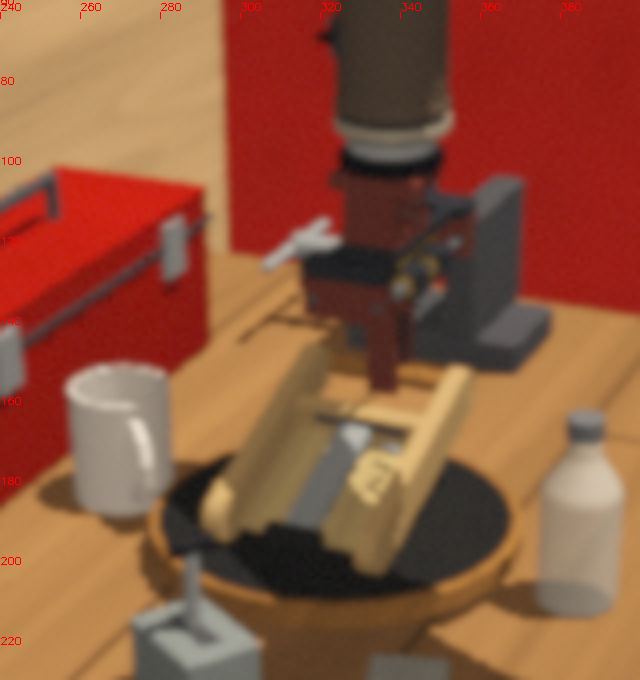

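send_rows --pt "0 0.006 0.014 0" --pt "0 0.01 0.028 0" --pt "0 0.013 0.042 0" --pt "0 0.014 0.053 0" --pt "0 0.014 0.055 0"

```text
clock: 17.45
tool_pos: [0.5299, -0.3292, 0.0389]
tool_rot: [1.0, -0.001, -0.001, -0.0]
force: [0.1, -2.4, -3.4]
gripper_width: 0.0151
```

```bash
python3 -c "
from h import *
to(.531,-.33,.037,-90)
s=snap('side','16')
crop(s,240,60,160,170,4,'f5.png')"
```

```text
t 17.45 pos [ 0.5299 -0.3292  0.0389] yawy -90.1 j7 -1.22 f [ 0.1 -2.4 -3.4] w 0.0151
shift [np.float64(0.0011), np.float64(0.0008), np.float64(0.0019), np.float64(-0.003)]
```

View pics/f5.png

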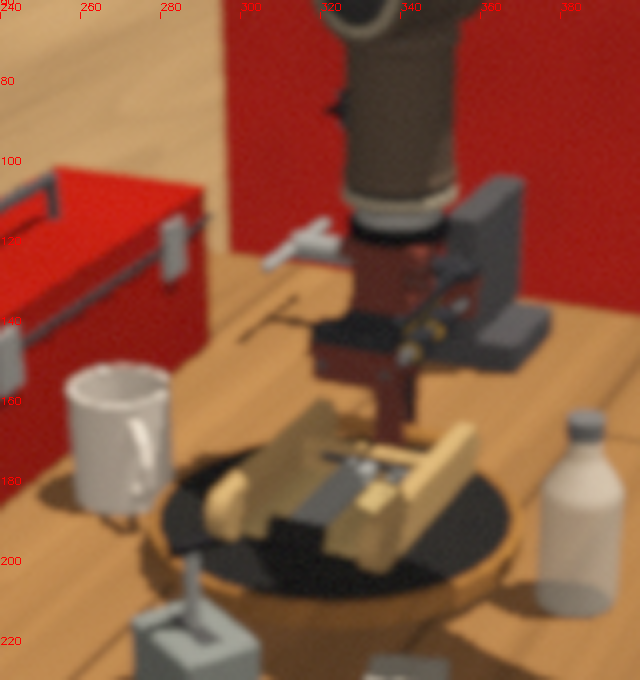

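send_rows --pt "0 0 0.003 0" --pt "0 0 0.004 0"

```text
clock: 17.75
tool_pos: [0.5307, -0.3291, 0.0372]
tool_rot: [1.0, -0.001, 0.0, 0.0]
force: [-4.8, -0.6, 11.6]
gripper_width: 0.0155
```

send_rows --pt "0 0 0 0" --pt "0 0 0 0" --pt "0 0 0 0" --hand 0.044

```text
clock: 18.12
tool_pos: [0.5306, -0.3287, 0.036]
tool_rot: [1.0, -0.001, 0.0, -0.0]
force: [0.8, 0.6, -0.9]
gripper_width: 0.0412
```

send_rows --pt "0 0 -0.03 0" --pt "0 0 -0.08 0" --pt "0 0 -0.13 0" --pt "0 0 -0.18 0" --pt "0 0 -0.2 0"

```text
clock: 18.75
tool_pos: [0.5316, -0.3295, 0.2396]
tool_rot: [1.0, -0.001, 0.002, 0.001]
force: [0.6, -0.3, -0.2]
gripper_width: 0.0442
```

send_rows --pt "0 0.05 0 0.15" --pt "0 0.1 0 0.3" --pt "0 0.1 0 0.48" --pt "0 0.1 0 0.66"

```text
clock: 19.25
tool_pos: [0.5299, -0.4296, 0.2353]
tool_rot: [0.945, -0.328, -0.0, -0.0]
force: [0.8, 0.5, -0.0]
gripper_width: 0.0443
```

```bash
python3 -c "
from h import *
to(.531,-.15,.2,0)
s=snap('side','17');t=snap('top','17')
crop(s,240,120,160,110,5,'g1.png')
crop(t,340,120,120,110,6,'g2.png')"
```

```text
t 19.25 pos [ 0.5299 -0.4296  0.2353] yawy -128.3 j7 -1.65 f [ 0.8  0.5 -0. ] w 0.0443
shift [np.float64(-0.1725), np.float64(-0.22), np.float64(0.0355), np.float64(0.902)]
```

View pics/g1.png

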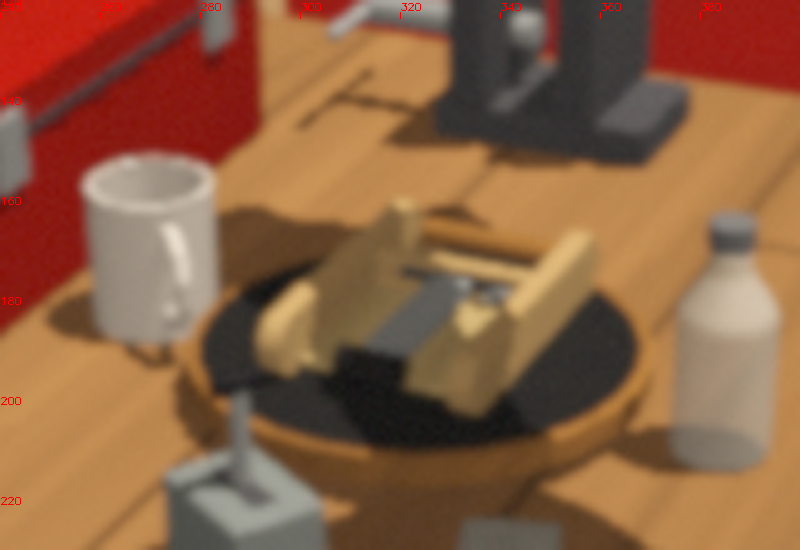

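View pics/g2.png

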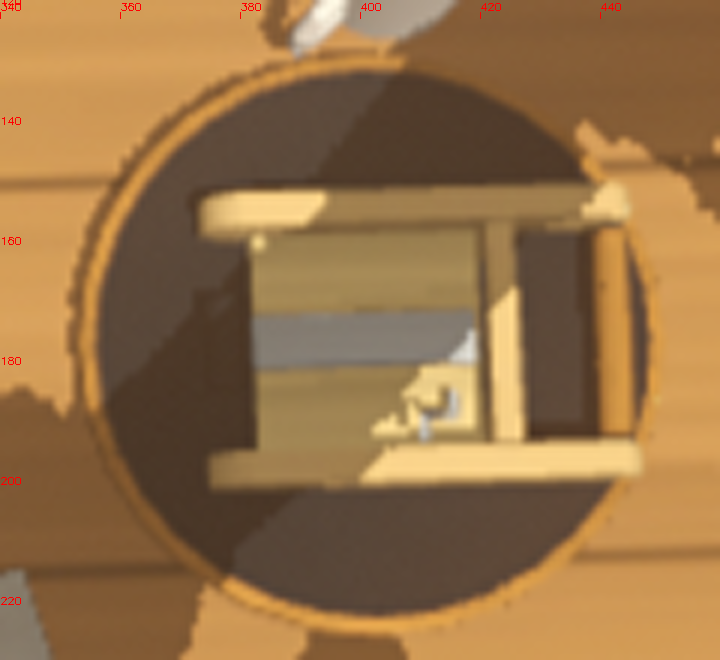

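```bash
python3 - <<'E'
from h import *
t=load("top","17");s=load("side","17")
g=atz(t,442,175,.048); print("grip",g)
a=atz(t,443,152.5,.066);b=atz(t,445,196,.066);c=atz(t,374,155.3,.060);d=atz(t,375.5,198.7,.060)
print(a,b,c,d)
ax=((a+b)-(c+d))/2; ax/=np.linalg.norm(ax); ang=np.degrees(np.arctan2(ax[1],ax[0])); print("x_e angle",ang)
lat=np.degrees(np.arctan2(*(a-b)[[1,0]])); print("lat",lat)
for G in (g,np.array([.5307,-.329,.048])): print("foot",G-ax*.175, "px",proj(t,G-ax*.175),proj(s,G-ax*.175))
E
```

```text
grip [ 0.53132811 -0.33009566  0.048     ]
[ 0.58956166 -0.33075496  0.066     ] [ 0.47226869 -0.33012767  0.066     ] [ 0.58901793 -0.14639859  0.06      ] [ 0.47116455 -0.14591365  0.06      ]
x_e angle -89.74383395624204
lat -0.30641886496772364
foot [ 0.53054611 -0.15519009  0.04230538] px [377.32069309 177.56361309] [313.93851256 193.1099785 ]
foot [ 0.529918   -0.15409443  0.04230538] px [376.92874679 177.80363509] [313.97570076 193.3230617 ]
```

send_rows --pt "0 0 0 -0.18" --pt "0 0 0 -0.36" --pt "0 0 0 -0.54" --pt "0 0 0 -0.72" --pt "0 0 0 -0.9" --hand 0.058

```text
clock: 19.98
tool_pos: [0.5302, -0.4288, 0.236]
tool_rot: [0.992, 0.124, 0.0, 0.0]
force: [0.3, 0.4, -0.9]
gripper_width: 0.0583
```

send_rows --pt "0 0 0 -0.18" --pt "0 0 0 -0.36" --pt "0 0 0 -0.54" --pt "0 0 0 -0.72" --pt "0 0 0 -0.9"

```text
clock: 20.6
tool_pos: [0.5303, -0.4288, 0.236]
tool_rot: [0.839, 0.543, 0.0, 0.0]
force: [-0.1, 1.2, -0.5]
gripper_width: 0.0583
```

```bash
python3 -c "
from h import *
to(.5302,-.1535,.12,0)"
```

```text
t 20.6 pos [ 0.5303 -0.4288  0.236 ] yawy -24.2 j7 0.02 f [-0.1  1.2 -0.5] w 0.0583
shift [np.float64(0.2512), np.float64(-0.1128), np.float64(0.116), np.float64(-0.422)]
```

send_rows --pt "0.04 -0.018 0 -0.15" --pt "0.09 -0.04 0 -0.3" --pt "0.14 -0.063 0 -0.422" --pt "0.2 -0.09 0 -0.422" --pt "0.2512 -0.1128 0 -0.422"

```text
clock: 21.22
tool_pos: [0.533, -0.1516, 0.2362]
tool_rot: [0.709, 0.705, 0.0, 0.0]
force: [0.1, 0.2, -0.7]
gripper_width: 0.0582
```

send_rows --pt "0 0 0.04 0" --pt "0 0 0.08 0" --pt "0 0 0.11 0" --pt "0 0 0.11 0"

```text
clock: 21.72
tool_pos: [0.5318, -0.1533, 0.1243]
tool_rot: [0.71, 0.705, -0.001, -0.002]
force: [0.2, -0.4, 0.5]
gripper_width: 0.0581
```

```bash
python3 -c "
from h import *
to(.5302,-.1535,.09,0)
s=snap('side','18')
crop(s,240,80,160,140,5,'g3.png')"
```

```text
t 21.73 pos [ 0.5318 -0.1533  0.1243] yawy -0.4 j7 -0.09 f [ 0.2 -0.4  0.5] w 0.0581
shift [np.float64(-0.0003), np.float64(-0.0014), np.float64(0.0343), np.float64(-0.007)]
```

View pics/g3.png

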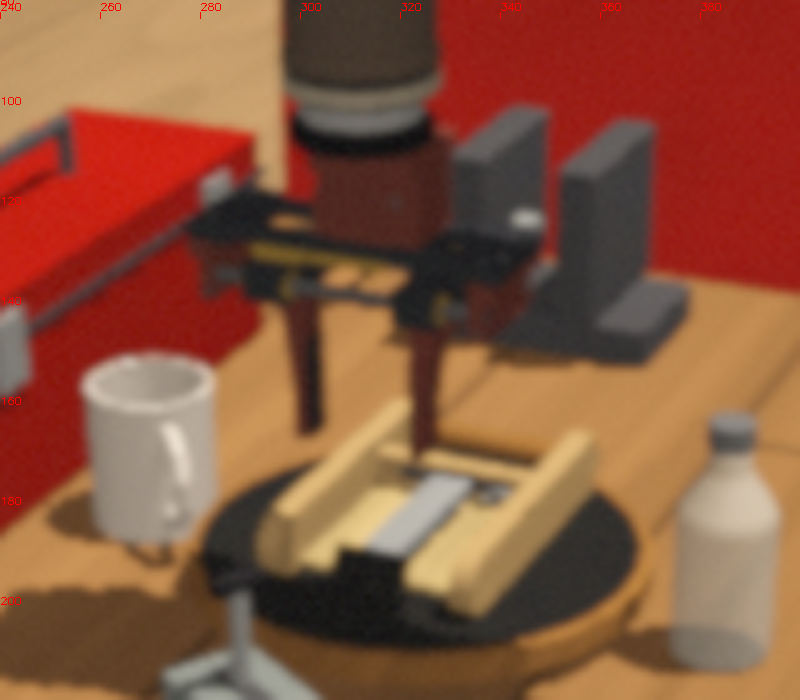

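send_rows --pt "0 -0.0015 0.025 -0.007" --pt "0 -0.0015 0.045 -0.007" --pt "0 -0.0015 0.06 -0.007" --pt "0 -0.0015 0.072 -0.007" --pt "0 -0.0015 0.087 -0.007"

```text
clock: 22.4
tool_pos: [0.5324, -0.1539, 0.039]
tool_rot: [0.708, 0.706, 0.0, 0.001]
force: [1.1, 0.2, -0.2]
gripper_width: 0.0579
```

```bash
python3 -c "
from h import *
to(.5302,-.1535,.037,0)
s=snap('side','19')
crop(s,240,80,160,140,5,'g4.png')"
```

```text
t 22.4 pos [ 0.5324 -0.1539  0.039 ] yawy -0.2 j7 -0.17 f [ 1.1  0.2 -0.2] w 0.0579
shift [np.float64(0.0004), np.float64(-0.0022), np.float64(0.0019), np.float64(-0.004)]
```

View pics/g4.png

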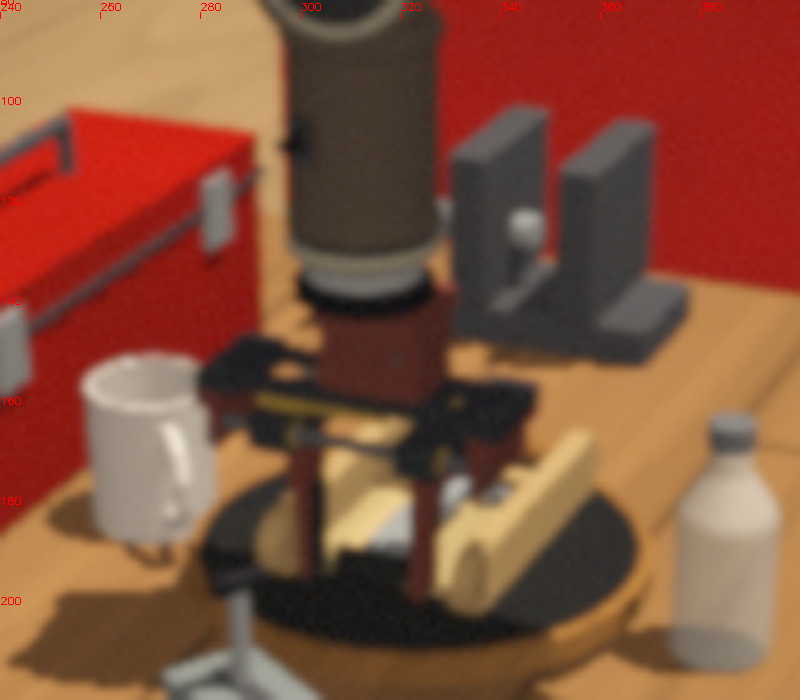

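send_rows --pt "0 -0.001 0.001 0" --pt "0 -0.001 0.001 0" --pt "0 -0.001 0.001 0" --pt "0 -0.001 0.001 0" --hand 0.034

```text
clock: 22.95
tool_pos: [0.531, -0.1537, 0.0382]
tool_rot: [0.708, 0.706, 0.0, 0.0]
force: [1.2, 0.4, -0.6]
gripper_width: 0.04
```

send_rows --pt "-0.0003 0 -0.009 0" --pt "-0.001 0 -0.017 0" --pt "-0.0025 0 -0.025 0" --pt "-0.004 0 -0.031 0" --pt "-0.0055 0 -0.037 0"

```text
clock: 23.58
tool_pos: [0.5305, -0.1597, 0.0753]
tool_rot: [0.709, 0.706, -0.0, 0.0]
force: [-0.0, -1.3, -4.8]
gripper_width: 0.0398
```

```bash
python3 -c "
from h import *
to(.5302,-.1535,.037,0)
s=snap('side','20')
crop(s,240,80,160,140,5,'g5.png')"
```

```text
t 23.57 pos [ 0.5305 -0.1597  0.0753] yawy -0.3 j7 -0.12 f [-0.  -1.3 -4.8] w 0.0398
shift [np.float64(0.0062), np.float64(-0.0003), np.float64(0.0383), np.float64(-0.004)]
```

View pics/g5.png

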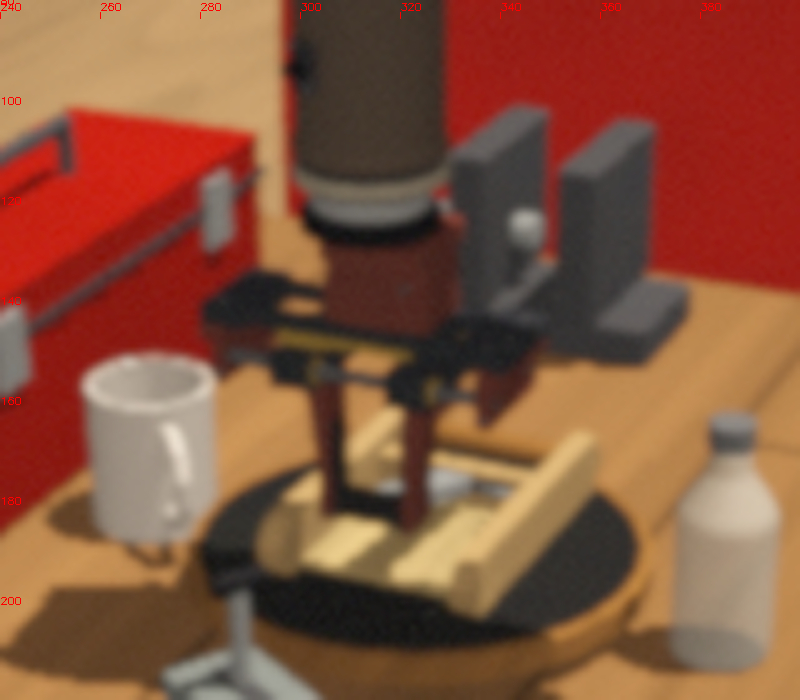

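send_rows --pt "-0.002 0 -0.006 0" --pt "-0.004 0 -0.011 0" --pt "-0.0065 0 -0.017 0" --pt "-0.0095 0 -0.023 0" --pt "-0.013 0 -0.029 0"

```text
clock: 24.25
tool_pos: [0.5306, -0.1725, 0.1044]
tool_rot: [0.709, 0.706, -0.0, 0.0]
force: [-2.0, -2.0, -2.6]
gripper_width: 0.0395
```

send_rows --pt "-0.0035 0 -0.005 0" --pt "-0.007 0 -0.01 0" --pt "-0.007 0 -0.01 0"

```text
clock: 24.62
tool_pos: [0.5306, -0.1795, 0.1143]
tool_rot: [0.709, 0.706, -0.0, 0.0]
force: [-2.0, -1.9, -1.4]
gripper_width: 0.0396
```

```bash
python3 -c "
from h import *
to(.5302,-.1535,.037,0)
s=snap('side','21')
crop(s,240,80,160,140,5,'g6.png')"
```

```text
t 24.62 pos [ 0.5306 -0.1795  0.1143] yawy -0.3 j7 -0.05 f [-2.  -1.9 -1.4] w 0.0396
shift [np.float64(0.0261), np.float64(-0.0005), np.float64(0.0773), np.float64(-0.004)]
```

View pics/g6.png

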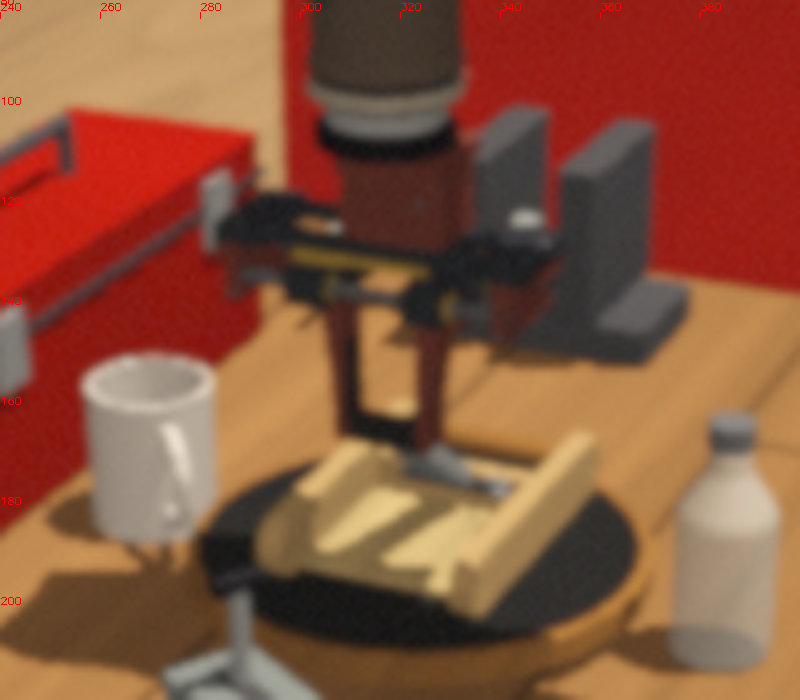

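send_rows --pt "0 0 0 0" --pt "0 0 0 0" --pt "0 0 0 0" --hand 0.07

```text
clock: 25.05
tool_pos: [0.5309, -0.179, 0.114]
tool_rot: [0.708, 0.706, 0.0, 0.0]
force: [0.1, 0.0, 0.2]
gripper_width: 0.0664
```

send_rows --pt "0 0 -0.04 0" --pt "0 0 -0.09 0" --pt "0 0 -0.13 0" --pt "0 0 -0.15 0"

```text
clock: 25.55
tool_pos: [0.5315, -0.1791, 0.2665]
tool_rot: [0.708, 0.706, 0.001, 0.002]
force: [-0.1, -0.7, -1.0]
gripper_width: 0.0699
```

```bash
python3 -c "
from h import *
to(.5307,-.38,.26,-90)
s=snap('side','22');t=snap('top','22')
crop(s,240,80,160,140,5,'g7.png');crop(t,340,120,120,110,6,'g8.png')"
```

```text
t 25.55 pos [ 0.5315 -0.1791  0.2665] yawy -0.2 j7 0.05 f [-0.1 -0.7 -1. ] w 0.0699
shift [np.float64(-0.2009), np.float64(-0.0001), np.float64(0.0067), np.float64(1.567)]
```

View pics/g7.png

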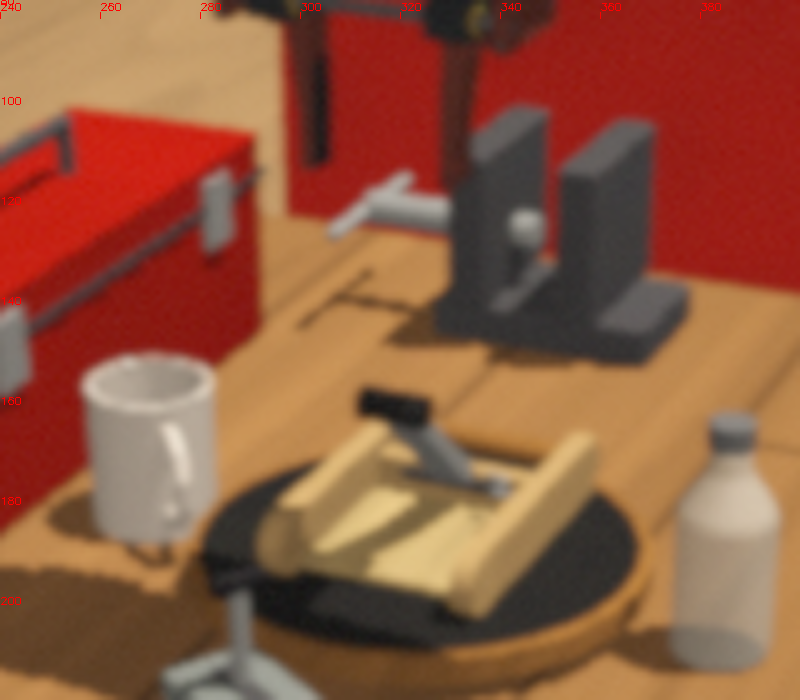

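View pics/g8.png

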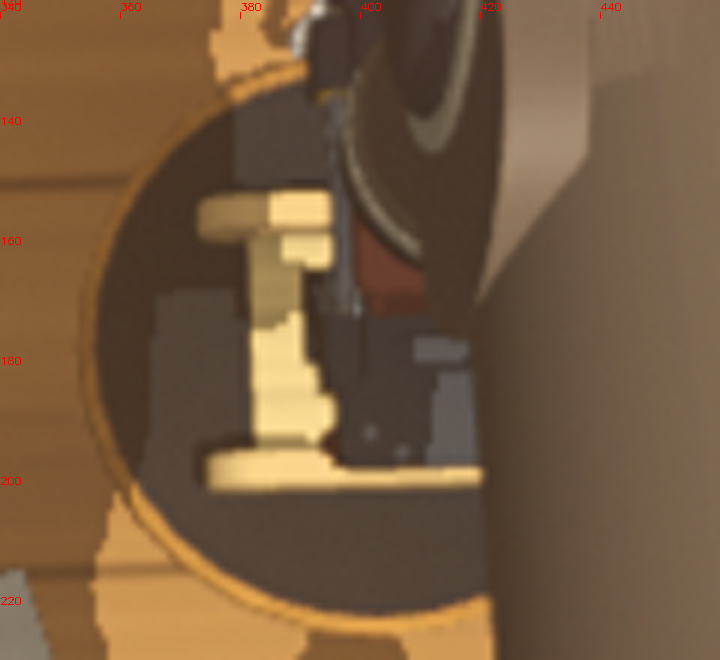

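send_rows --pt "-0.02 0 0 0.18" --pt "-0.04 0 0 0.36" --pt "-0.06 0 0 0.54" --pt "-0.08 0 0 0.72" --pt "-0.1 0 0 0.9" --hand 0.046

```text
clock: 26.28
tool_pos: [0.5297, -0.2796, 0.2623]
tool_rot: [0.946, 0.325, -0.001, -0.001]
force: [0.1, -0.2, -0.8]
gripper_width: 0.0459
```

```bash
python3 -c "
from h import *
to(.5307,-.3295,.2,-90)
s=load('side','22')
for a in (.4,.6,.75): print(a,proj(s,[.5305,-.1545-.122*(1-np.cos(a)),.048+.122*np.sin(a)]))"
```

```text
t 26.27 pos [ 0.5297 -0.2796  0.2623] yawy -52.1 j7 -0.64 f [ 0.1 -0.2 -0.8] w 0.0459
shift [np.float64(-0.0298), np.float64(0.0401), np.float64(0.0622), np.float64(0.661)]
0.4 [315.11902697 174.51117596]
0.6 [316.84729992 165.74505516]
0.75 [318.55845287 159.38171694]
```

send_rows --pt "-0.03 0.04 0.0 0.18" --pt "-0.03 0.04 0.0 0.36" --pt "-0.03 0.04 0.02 0.54" --pt "-0.03 0.04 0.04 0.661" --pt "-0.03 0.04 0.06 0.661"

```text
clock: 26.9
tool_pos: [0.5308, -0.3288, 0.2017]
tool_rot: [1.0, 0.002, -0.001, -0.0]
force: [0.7, 0.0, 0.2]
gripper_width: 0.0459
```

send_rows --pt "0 0 0.04 0" --pt "0 0 0.08 0" --pt "0 0 0.1 0" --pt "0 0 0.1 0"

```text
clock: 27.4
tool_pos: [0.5297, -0.3282, 0.1009]
tool_rot: [1.0, 0.003, -0.002, -0.001]
force: [0.3, 0.2, 0.2]
gripper_width: 0.0462
```

```bash
python3 -c "
from h import *
to(.5307,-.3295,.039,-90)
s=snap('side','23')
crop(s,240,80,160,140,5,'h1.png')"
```

```text
t 27.4 pos [ 0.5297 -0.3282  0.1009] yawy -89.6 j7 -1.22 f [0.3 0.2 0.2] w 0.0462
shift [np.float64(0.0013), np.float64(0.0015), np.float64(0.0619), np.float64(0.006)]
```

View pics/h1.png

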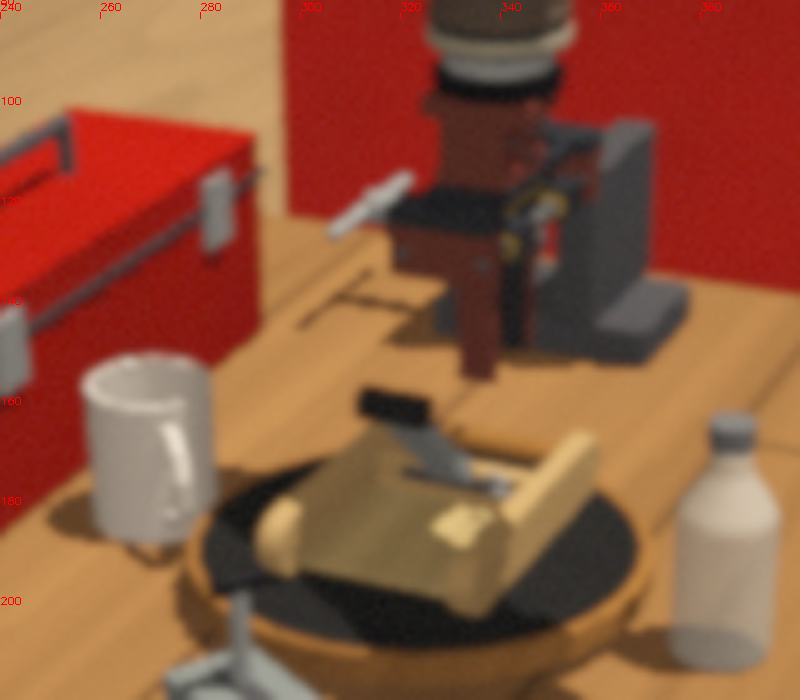

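send_rows --pt "0.001 0.001 0.02 0.005" --pt "0.001 0.001 0.035 0.005" --pt "0.001 0.001 0.05 0.005" --pt "0.001 0.001 0.062 0.005"

```text
clock: 27.95
tool_pos: [0.532, -0.33, 0.0406]
tool_rot: [1.0, 0.0, -0.0, -0.0]
force: [0.1, -0.8, 0.2]
gripper_width: 0.0459
```

send_rows --pt "0 0 0 0" --pt "0 0 0 0" --pt "0 0 0 0" --pt "0 0 0 0" --hand 0.008

```text
clock: 28.45
tool_pos: [0.5328, -0.3294, 0.0424]
tool_rot: [1.0, 0.001, 0.0, -0.0]
force: [-0.3, 3.5, 2.9]
gripper_width: 0.0151
```

send_rows --pt "0 -0.003 -0.022 0" --pt "0 -0.01 -0.043 0" --pt "0 -0.02 -0.063 0" --pt "0 -0.031 -0.083 0" --pt "0 -0.046 -0.101 0"

```text
clock: 29.08
tool_pos: [0.5323, -0.2838, 0.1445]
tool_rot: [1.0, 0.0, 0.0, 0.0]
force: [0.4, -1.8, -3.0]
gripper_width: 0.015
```

send_rows --pt "0 -0.018 -0.017 0" --pt "0 -0.037 -0.032 0" --pt "0 -0.057 -0.046 0" --pt "0 -0.075 -0.055 0" --pt "0 -0.09 -0.06 0"

```text
clock: 29.7
tool_pos: [0.532, -0.1923, 0.2028]
tool_rot: [1.0, 0.001, -0.0, -0.0]
force: [-0.2, 0.2, -6.1]
gripper_width: 0.0153
```

send_rows --pt "0 -0.01 -0.015 0" --pt "0 -0.01 -0.035 0" --pt "0 -0.01 -0.055 0" --pt "0 -0.01 -0.075 0" --pt "0 -0.01 -0.085 0"

```text
clock: 30.32
tool_pos: [0.5324, -0.1845, 0.2891]
tool_rot: [1.0, 0.0, 0.0, 0.0]
force: [0.6, -0.1, -7.1]
gripper_width: 0.0153
```

```bash
python3 -c "
from h import *
to(.531,-.245,.25,-90)
s=snap('side','24')
crop(s,240,20,160,200,4,'h2.png')"
```

```text
t 30.32 pos [ 0.5324 -0.1845  0.2891] yawy -90.0 j7 -1.41 f [ 0.6 -0.1 -7.1] w 0.0153
shift [np.float64(-0.0014), np.float64(0.0605), np.float64(0.0391), np.float64(0.0)]
```

View pics/h2.png

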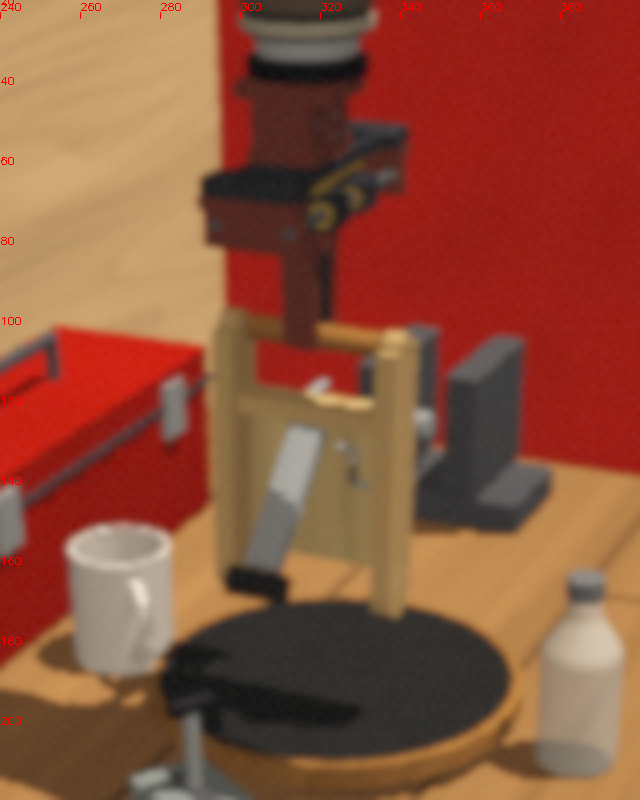

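send_rows --pt "0 0.015 0.0 0" --pt "0 0.04 0.0 0" --pt "-0.001 0.06 0.01 0" --pt "-0.001 0.075 0.02 0" --pt "-0.001 0.08 0.04 0"

```text
clock: 31.0
tool_pos: [0.531, -0.2664, 0.2468]
tool_rot: [1.0, -0.001, -0.0, 0.0]
force: [0.8, -0.2, -7.3]
gripper_width: 0.0154
```

send_rows --pt "0 0 0.0 0" --pt "0 0 0.015 0" --pt "0 0 0.025 0" --pt "0 0 0.031 0" --pt "0 0 0.033 0"

```text
clock: 31.62
tool_pos: [0.5312, -0.2642, 0.2146]
tool_rot: [1.0, 0.001, -0.0, 0.0]
force: [-0.7, -0.8, -7.5]
gripper_width: 0.015
```

```bash
python3 -c "
from h import *
to(.531,-.203,.197,-90)
s=snap('side','25')
crop(s,240,60,160,160,5,'h3.png')"
```

```text
t 31.62 pos [ 0.5312 -0.2642  0.2146] yawy -89.9 j7 -1.29 f [-0.7 -0.8 -7.5] w 0.015
shift [np.float64(-0.0002), np.float64(-0.0612), np.float64(0.0176), np.float64(0.001)]
```

View pics/h3.png

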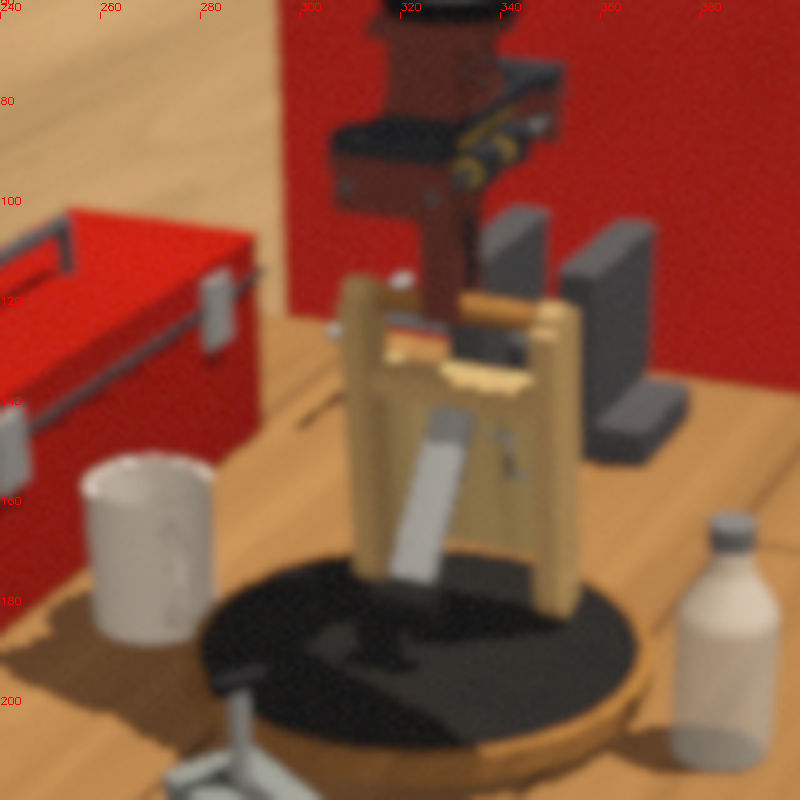

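send_rows --pt "0 -0.005 0.004 0" --pt "0 -0.012 0.007 0" --pt "0 -0.022 0.008 0" --pt "0 -0.032 0.01 0" --pt "0 -0.042 0.012 0"

```text
clock: 32.3
tool_pos: [0.5319, -0.221, 0.2037]
tool_rot: [1.0, 0.001, 0.001, 0.0]
force: [0.1, 1.3, 2.7]
gripper_width: 0.0152
```

```bash
python3 -c "
from h import *
to(.531,-.203,.197,-90)
s=snap('side','26')
crop(s,240,60,160,160,5,'h4.png')"
```

```text
t 32.3 pos [ 0.5319 -0.221   0.2037] yawy -89.9 j7 -1.36 f [0.1 1.3 2.7] w 0.0152
shift [np.float64(-0.0009), np.float64(-0.018), np.float64(0.0067), np.float64(0.002)]
```

View pics/h4.png

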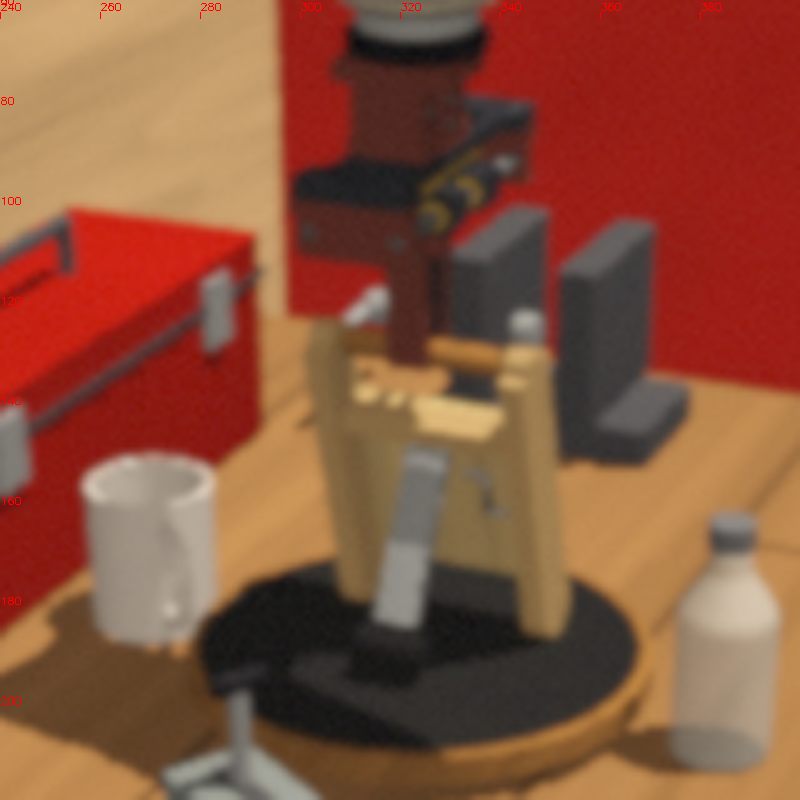

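send_rows --pt "0 -0.006 0.0015 0" --pt "0 -0.012 0.003 0" --pt "0 -0.017 0.0045 0" --pt "0 -0.021 0.006 0"

```text
clock: 32.85
tool_pos: [0.5318, -0.2003, 0.1975]
tool_rot: [1.0, 0.001, 0.001, -0.0]
force: [-0.4, 3.3, 6.7]
gripper_width: 0.0155
```

```bash
python3 -c "
from h import *
to(.531,-.203,.197,-90)
s=snap('side','27')
crop(s,240,60,160,160,5,'h5.png')"
```

```text
t 32.85 pos [ 0.5318 -0.2003  0.1975] yawy -89.9 j7 -1.4 f [-0.4  3.3  6.7] w 0.0155
shift [np.float64(-0.0008), np.float64(0.0027), np.float64(0.0005), np.float64(0.001)]
```

View pics/h5.png

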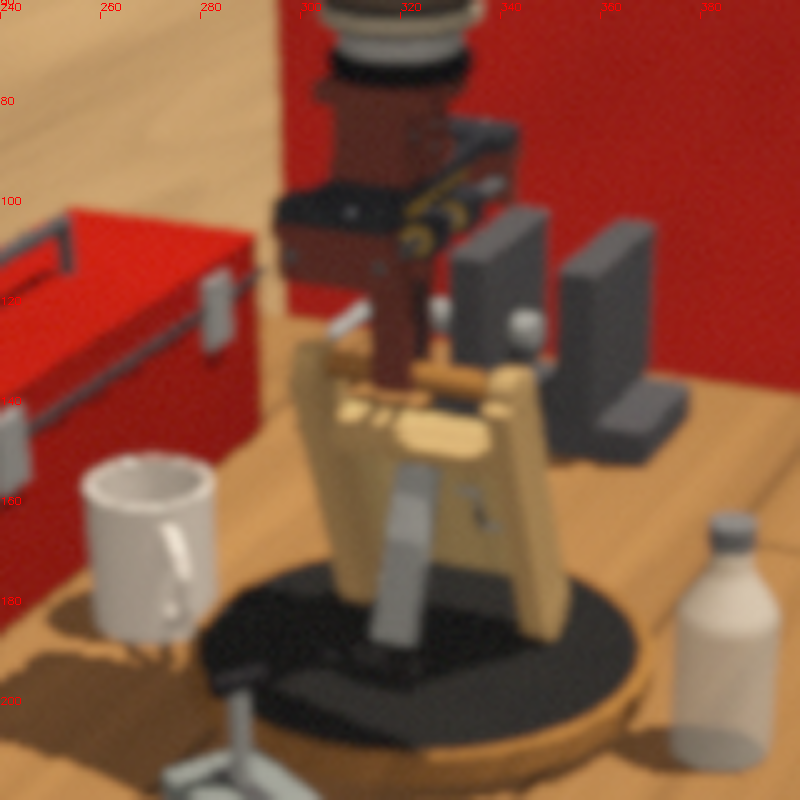

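```bash
python3 -c "
from h import *
s=load('side','27')
print(atz(s,347.5,187.5,.03),atz(s,312.5,180,.03),atz(s,318.5,191,.03))
for yt in (-.255,-.262):
  for a in (.3,.38):
    g=np.array([.5315,yt+.167*np.sin(a),.048+.167*np.cos(a)])
    print(yt,a,g, 'toe bottoms',proj(s,[.4735,yt,.03]),proj(s,[.5895,yt,.03]),'foot',proj(s,[.5315,yt+.086,.04]))"
```

```text
[ 0.46697688 -0.24624792  0.03      ] [ 0.57954786 -0.24920402  0.03      ] [ 0.53410542 -0.1929139   0.03      ]
-0.255 0.3 [ 0.5315     -0.20564813  0.20754119] toe bottoms [346.53485048 185.806488  ] [310.30714209 178.59836267] foot [315.74081141 191.65247941]
-0.255 0.38 [ 0.5315     -0.19305628  0.20308699] toe bottoms [346.53485048 185.806488  ] [310.30714209 178.59836267] foot [315.74081141 191.65247941]
-0.262 0.3 [ 0.5315     -0.21264813  0.20754119] toe bottoms [347.44132153 184.79779793] [311.31679945 177.6437901 ] foot [316.79539887 190.58656151]
-0.262 0.38 [ 0.5315     -0.20005628  0.20308699] toe bottoms [347.44132153 184.79779793] [311.31679945 177.6437901 ] foot [316.79539887 190.58656151]
```

send_rows --pt "0 -0.002 -0.001 0" --pt "0 -0.004 -0.001 0" --pt "0 -0.006 -0.001 0" --pt "0 -0.006 -0.001 0"

```text
clock: 33.4
tool_pos: [0.5311, -0.1955, 0.1978]
tool_rot: [1.0, 0.0, -0.0, 0.0]
force: [0.4, -2.2, -1.5]
gripper_width: 0.0152
```

```bash
python3 -c "
from h import *
to(.531,-.203,.197,-90)
t=snap('top','28');s=snap('side','28')
crop(s,240,60,160,160,5,'h6.png');crop(t,340,120,120,110,6,'h7.png')"
```

```text
t 33.4 pos [ 0.5311 -0.1955  0.1978] yawy -90.0 j7 -1.41 f [ 0.4 -2.2 -1.5] w 0.0152
shift [np.float64(-0.0001), np.float64(0.0075), np.float64(0.0008), np.float64(0.0)]
```

View pics/h6.png

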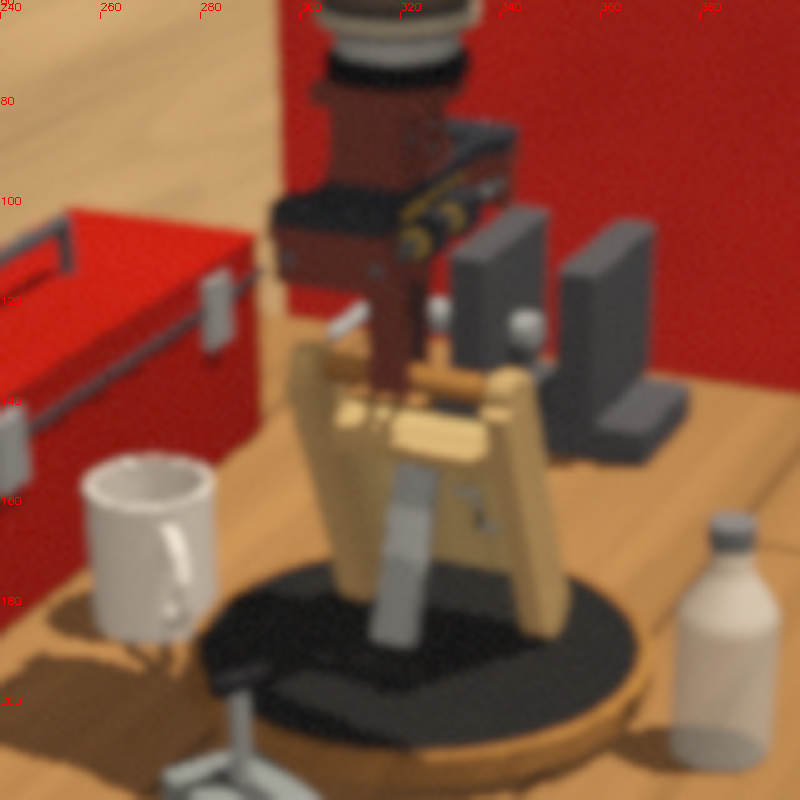

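View pics/h7.png

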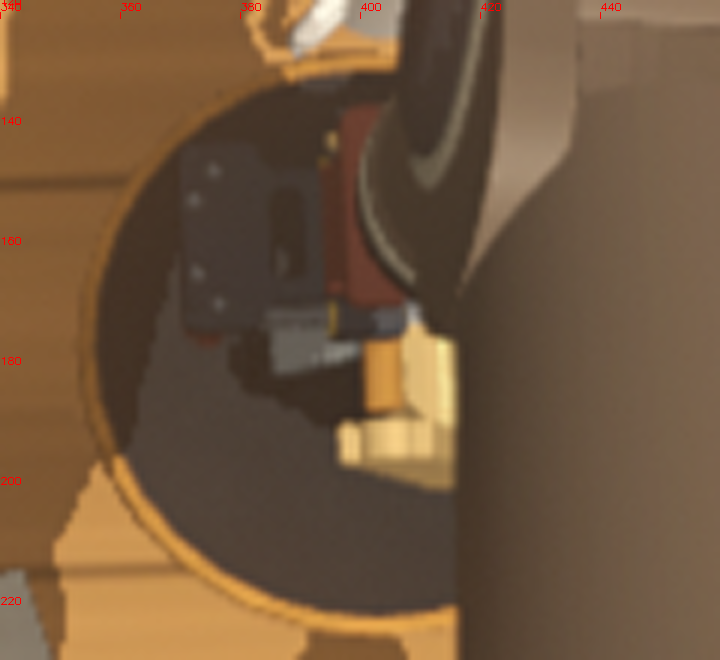

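send_rows --pt "0 0.001 0 0" --pt "0 0.002 0 0" --pt "0 0.002 0 0"

```text
clock: 33.88
tool_pos: [0.531, -0.1973, 0.1976]
tool_rot: [1.0, 0.0, -0.0, -0.0]
force: [0.4, -2.2, -4.5]
gripper_width: 0.0152
```

send_rows --pt "0 0 0 0" --pt "0 0 0 0" --pt "0 0 0 0" --hand 0.03

```text
clock: 34.25
tool_pos: [0.5315, -0.1968, 0.1982]
tool_rot: [1.0, 0.001, 0.0, -0.0]
force: [-0.7, -0.6, -0.4]
gripper_width: 0.0298
```

```bash
python3 -c "
from h import *
to(.531,-.203,.197,-90)
s=snap('side','29')
crop(s,240,60,160,160,5,'h8.png')"
```

```text
t 34.25 pos [ 0.5315 -0.1968  0.1982] yawy -89.9 j7 -1.41 f [-0.7 -0.6 -0.4] w 0.0298
shift [np.float64(-0.0005), np.float64(0.0062), np.float64(0.0012), np.float64(0.001)]
```

View pics/h8.png

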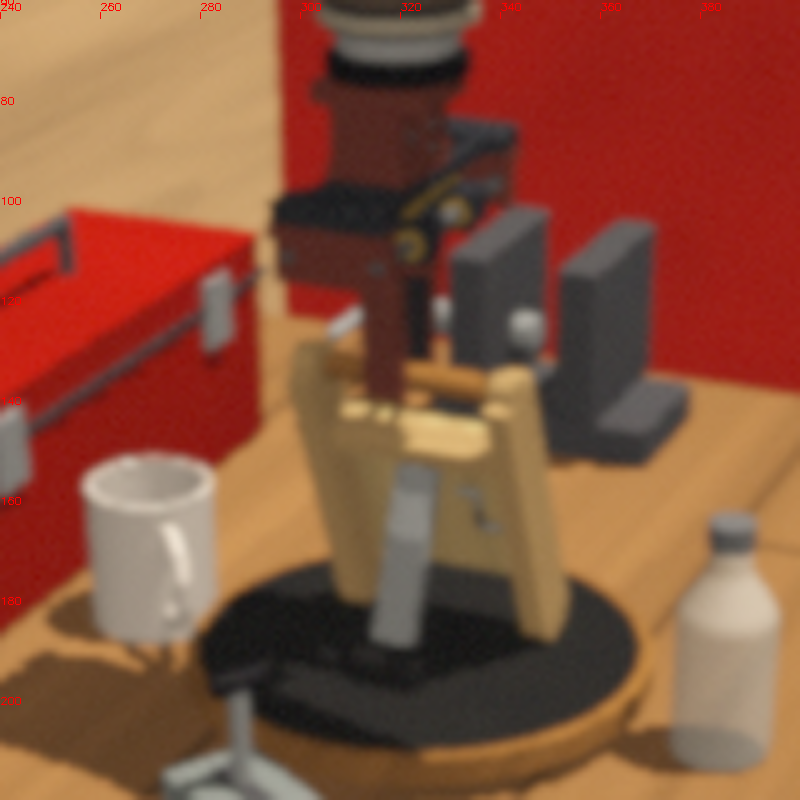

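Stands by itself, force near zero. Open a bit more and lift straight off.

send_rows --pt "0 0 0 0" --pt "0 0 0 0" --pt "0 0 -0.01 0" --pt "0 0 -0.025 0" --pt "0 0 -0.045 0" --hand 0.036

```text
clock: 34.92
tool_pos: [0.5313, -0.1972, 0.2442]
tool_rot: [1.0, 0.0, 0.0, 0.0]
force: [0.8, 0.2, 0.4]
gripper_width: 0.0363
```

send_rows --pt "0 0 -0.03 0" --pt "0 0 -0.07 0" --pt "0 0 -0.1 0" --pt "0 0.03 -0.12 0" --pt "0 0.08 -0.12 0"

```text
clock: 35.55
tool_pos: [0.5328, -0.2764, 0.367]
tool_rot: [1.0, 0.002, 0.003, 0.001]
force: [0.7, -0.4, -0.7]
gripper_width: 0.0361
```

send_rows --pt "0 0.05 0 0" --pt "0 0.1 0 0" --pt "0 0.15 0 0" --pt "0 0.2 0 0" --pt "0 0.22 0 0"

```text
clock: 36.17
tool_pos: [0.53, -0.5006, 0.3632]
tool_rot: [1.0, -0.001, -0.0, 0.0]
force: [0.6, 0.3, 0.7]
gripper_width: 0.036
```

```bash
python3 -c "
from h import *
to(.531,-.203,.197,-90)
t=snap('top','30');s=snap('side','30')
cv2.imwrite('pics/i0.png',s['pixels'][:,:,::-1]);cv2.imwrite('pics/i2.png',t['pixels'][:,:,::-1])
crop(s,240,100,160,130,5,'i1.png')
im=t['pixels'][165:192,308:334].astype(float); w=np.clip(105-im.max(2),0,None); ys,xs=np.mgrid[165:192,308:334]
print((w*xs).sum()/w.sum(),(w*ys).sum()/w.sum(),w.sum())"
```

```text
t 36.17 pos [ 0.53   -0.5006  0.3632] yawy -90.2 j7 -0.94 f [0.6 0.3 0.7] w 0.036
shift [np.float64(0.0003), np.float64(-0.2977), np.float64(0.1659), np.float64(-0.003)]
323.27532467532467 174.17922077922077 385.0
```

View pics/i1.png

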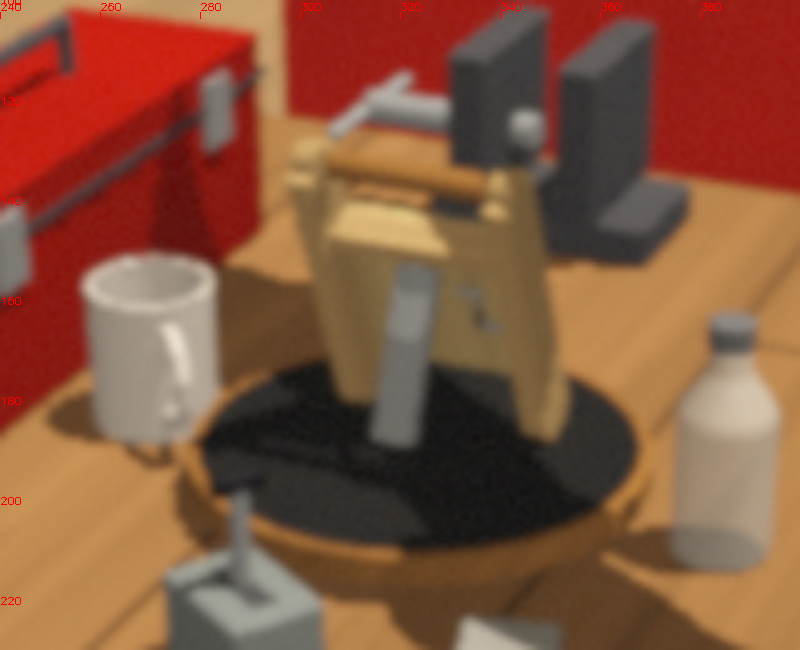

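View pics/i2.png

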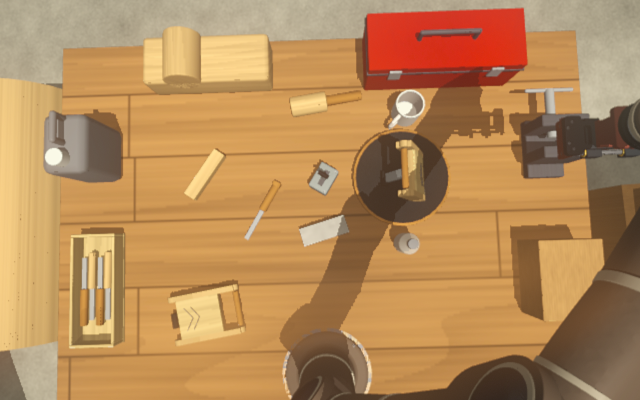

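View pics/i0.png

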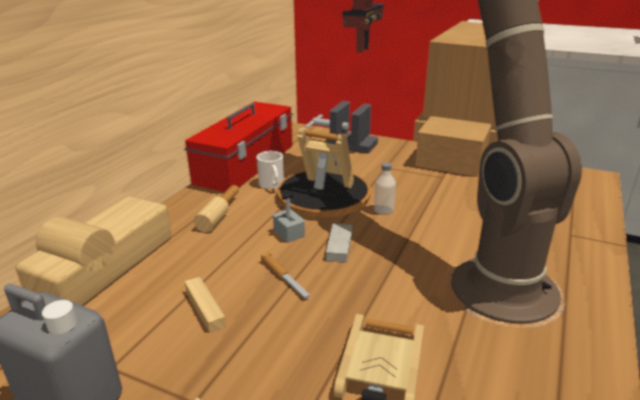

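```bash
python3 -c "
from station import r
print(r.sign_off())"
```

```text
the job is handed in; nothing more can be done
None
```

The job is done and handed in at about 36 s of the 72 s allowed; no verdict was reported.

- **Toggle:** My first nudge left it about 0.13 rad off upright, because it did not fall into the detent by itself. I guided it the rest of the way between loosely closed fingers. It never crossed to the reverse side, and it stayed upright through to the final images: its bar is at pixel (323, 174) in the top view, where an upright toggle should appear.
- **Easel:** I took the right-hand one of the two lookalikes and carried it to the turntable by its grip bar. There I laid it on its face, swung the leg out past centre, and released it. It snapped to about 0.75 rad, judging by the foot's position in the side image.
- **Standing:** I lifted it by the bar and set it down on its two toes and the leg, near the middle of the disc. It stood steady after release and again with the arm well clear. The leg's foot is black on black rubber, so I could not see its contact directly. I inferred it from the sideways resistance I felt and from the easel holding its lean.
- **Other things:** Compared by eye with the first image, the gouge, offcut, mallet, mug, bottle, oilstone and the other easel all look to be where they started. The highest contact force I saw reported was about 12 N.

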